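# Line up a valve kit in flow order on the stockroom bench

### The job

Lay out the valve kit in flow order so it can be checked before packing: stand the grey coupling in the middle of the blue (inlet) disc and the brass reducer, wide end down, in the middle of the yellow (outlet) disc, and stand the steel valve on the bench about halfway between the two discs, its two ports pointing straight at them. Set the red handwheel, knob up, centred on top of the valve, and stand the white carton with the green band upright on the bench squarely behind the valve (the side away from the robot), a few centimetres clear of it. Leave the amber jar standing where it is, and let go of everything at the end.

Things in the scene. Friction and masses are not known exactly. Their poses are not given: they have to be found in the camera images.
- coupling: grey plastic pipe coupling standing upright, round: 62 mm tall, 54 mm across the two end bands (0-16 mm and 46-62 mm high), 48 mm across the waist between them; dark bore drawn on top. Origin at the centre of its underside, z up. About 0.12 kg, loose.
- reducer: brass reducer standing upright, round: foot 54 mm across and 18 mm tall, above it a neck 36 mm across up to 56 mm height. Origin at the centre of its underside (wide end), z up. About 0.25 kg, loose.
- valve: steel valve: central block 44 x 44 mm (x, y), 64 mm tall, flat top; a barrel along its own y with a square end nut (44 mm wide and tall) and a dark port at each end, facing +y and -y; 90 mm long in all, alike both ways round. Origin at the centre of its underside, z up. At the start its y lies within 0.4 rad of the world's. Grip the block across its x faces. About 0.4 kg, loose.
- handwheel: red handwheel lying flat: disc 62 mm across and 12 mm thick with six dark dots, and on it a round knob 24 mm across that reaches up to 44 mm. Origin at the centre of the flat underside, z up along the knob. About 0.08 kg, loose.
- seal_carton: small white carton with a green band round it across its middle: 40 mm (x) by 54 mm (y), 46 mm tall. Origin at the centre of its underside, z up; at the start its yaw is within 0.5 rad of the world's. About 0.1 kg, loose.
- blue_pad: blue flat disc, 100 mm across, 4 mm thick, fixed to the bench: the inlet mark. Origin at the centre of its underside, on the bench top (z = 0). It may lie left or right; the discs' centres are 240 to 340 mm apart.
- yellow_pad: yellow flat disc, 100 mm across, 4 mm thick, fixed to the bench: the outlet mark. Origin at the centre of its underside, on the bench top (z = 0).
- sealant: amber jar with a white cap, 56 mm across, 80 mm tall, loose; a bystander to be left alone. Origin at the centre of its underside.
- front_line: thin black marking line painted flat on the bench, 240 x 6 mm, always on the robot's side of the discs, 435 mm ahead of the robot base. Origin at its middle on the bench top; its x points away from the robot, y to the left. It only marks which side is the front.
Not all that is in view belongs to the job. What is shaped like the valve but purple is not meant.

How it is judged:
By the outcome, as a careful person would: the job done as asked, in the order asked, and still so for the second after the job is handed in, with the robot touching nothing.
It also fails if it takes over 138 s, if anything falls off the work surface, if the arm or the gripper's body presses on something with over 40 N, if the wrist force passes 120 N, or if a joint passes its speed limit or range.

### The arm

A 6-joint arm with a two-finger parallel gripper is mounted at the origin on the work surface. World frame = base frame: x ahead of the robot, y to its left, z up, the work surface at z = 0. Lengths are in m, angles in rad, forces in N, time in s.
With the tool pointing down it reaches from about 0.375 to 0.9 m from the base axis. Payload 3.1 kg.
Tool frame: the origin (TCP) lies on the centre line of the jaws, within the pads' length; the fingertips stand 25 mm ahead of it and the grasp point (between the pads) lies 6 mm ahead of it; x points along the fingers, y is the direction in which the jaws open and shut, and the axes are right-handed (so a half turn about x gives the same grasp; the last joint's range is limited). The gripper opens to 87 mm and grips with 3 to 60 N. Pads are 19 mm wide; open, the fingers measure 117 mm over their backs; the gripper's body (75 mm by 190 mm) begins 51 mm behind the grasp point.
Start: joints at [-1.371, 0.527, 1.433, -0, 1.181, -0.178], TCP at [0.231, -0.581, 0.248] pointing down, gripper open.
Joint ranges: [-3.08, 3.08], [-0.75, 2.2], [0.22, 2.44], [-1.43, 4.57], [0, 2.65], [-2.85, 2.85]. Speed limits (rad/s): [2.79, 2.79, 3.14, 3.14, 3.14, 3.14].

### API

Orientations are given as a unit quaternion [x, y, z, w].
In Python, from rig import robot gives the robot as it stands. The module is installed in compiled form; this text tells all that it offers.
- The arm moves only by the tool move_arm, never from a script. Its argument "commands" is a list of rows, each a list of 5 numbers: the gripper's target within -1 to 1 (shut at 1, half-way at 0, fully open at -1), then the shift along the tool's x, y, z in mm, then the turn about the tool's x in degrees. A call has 1 to 8 rows; each row is the pose to reach, as a shift and turn from the pose commanded when the call began, along the tool's axes at that moment; what a row does not reach only later rows make up. A row lasts 1/12 s, in which the tool goes at most 41.7 mm and 7.16 degrees, less where a joint would pass 70% of its speed; a pose out of reach is approached as far as the arm can. A call with a gripper value outside its range is refused whole. The fingers move at their own pace and stop on an object; "newtons" is the grip in N (left out, the last holds). Time passes only in rows, so rows that repeat a pose let the fingers close. It gives the time, the measured TCP pose, the force and the opening at its end, in the units of the state.
- robot.get_obs(): the state, without advancing time (a new reading comes with each control period).
- robot.camera(name): name is "scene" or "side" or "wrist"; returns a dict with "image" (480x640x3 uint8, red, green, blue), "fx", "fy", "cx", "cy" (pixels), "xyz" and "rotation" of the camera in the world; the wrist camera has in their place "tool_from_camera" (4x4, takes a point from camera to tool coordinates, whose origin is the TCP and whose axes are the tool frame's). Camera axes: x right, y down, z forward; pixel columns grow to the right and rows downward; lengths in m; the calibration is good to about 2 mm. A picture is of the moment at which its call begins: read the wrist's pose just before it. There is no depth.
- robot.hand_in(): hands the job in, once; it reports no verdict.
Trained networks look in a picture, given as the dict that the camera call returned (one of the last four; its "shot" number tells which), for a name from the list of things; names that differ only in an ending like _2 or _b are one class to them, and where a whole thing is asked for, a point or a joint stands for the part that bears it (a point fixed in the world has none). Each returns a list of dicts, best first, with "p" (0 to 1); they miss things now and then, are a little off and sometimes report something else, mostly with a low value. They report only what shows in the picture. A call takes as long as a camera call. They do not tell look-alikes from the thing itself.
- robot.regions_of(picture, name): "pixels" (480x640 bool, what is visible of it) and "bbox" ([left, top, right, bottom] in pixels, round what is visible of it).
The state is a dict: "time": time; "q": joint angles; "joint_velocities": joint speeds; "joint_torque": joint torques, N m; "position": TCP position; "tool_rot": TCP orientation; "ft_force": force on the tool from outside, world axes, zero at the start; "moment": the same for the moment, N m; "grip_width": finger opening in m.
Only numpy, scipy, OpenCV 4.12 (cv2) and the standard library are available. Lean on these libraries where they do the work, as an engineer would, in place of code of your own. Each camera call takes 0.05 s, during which the arm holds its last target.

## Working session

There is one attempt and no reset: what is moved stays moved. The work goes in short steps, Python scripts to look and compute and a tool call to move; the robot and the scene stay as the last step left them, time stands still between calls to the robot, and variables do not carry over. Pictures are saved under pics/ and viewed, and the job is handed in when it is done.

Besides the shell and the picture viewer there is one more tool, called after ">>>" by a JSON object that holds its "method" and its "body", one argument or row to a line. move_arm: Moves the arm, as the interface text tells. Its arguments: {"type":"object","properties":{"commands":{"type":"array","items":{"type":"array","items":{"type":"number"}}},"newtons":{"type":"number"}},"required":["commands"]}

```bash
mkdir -p pics; cat > h.py <<'E'
import numpy as np, cv2, sys
from rig import robot
from scipy.spatial.transform import Rotation as R
def save(c,n): cv2.imwrite('pics/'+n+'.png',c['image'][:,:,::-1])
def cam(n):
    o=robot.get_obs(); c=robot.camera(n)
    if n=='wrist':
        T=np.array(c['tool_from_camera']); Rt=R.from_quat(o['tool_rot']).as_matrix()
        c['R']=Rt@T[:3,:3]; c['t']=np.array(o['position'])+Rt@T[:3,3]
    else:
        r=np.array(c['rotation']); c['R']=r if r.shape==(3,3) else R.from_quat(r).as_matrix(); c['t']=np.array(c['xyz'])
    return c
def ray(c,u,v,z=0.):
    d=c['R']@np.array([(u-c['cx'])/c['fx'],(v-c['cy'])/c['fy'],1]); return c['t']+d*(z-c['t'][2])/d[2]
def proj(c,p):
    q=(np.atleast_2d(p)-c['t'])@c['R']; return np.c_[c['fx']*q[:,0]/q[:,2]+c['cx'],c['fy']*q[:,1]/q[:,2]+c['cy']]
E
python3 - <<'E'
from h import *
o=robot.get_obs(); print({k:np.round(v,3) for k,v in o.items()})
for n in ['scene','side','wrist']:
    c=cam(n); save(c,n+'0'); print(n,c['t'],c['R'].round(3).tolist(),c['fx'],c['cx'],c['cy'])
    if n!='wrist':
      for k in ['coupling','reducer','valve','handwheel','seal_carton','blue_pad','yellow_pad','sealant','front_line']:
        for r in robot.regions_of(c,k)[:3]: 
            b=r['bbox']; print(k,round(r['p'],2),b,r['pixels'].sum(),ray(c,(b[0]+b[2])/2,b[3])[:2].round(3))
print(robot.get_obs()['time'])
E
```

```text
{'time': np.float64(0.0), 'q': array([-1.371,  0.528,  1.434, -0.   ,  1.181, -0.178]), 'joint_velocities': array([ 0.   , -0.   , -0.001,  0.002,  0.   , -0.001]), 'joint_torque': array([-2.0000e-03, -4.4005e+01, -1.7660e+01,  6.3000e-02,  5.8000e-02,
       -0.0000e+00]), 'position': array([ 0.23 , -0.58 ,  0.247]), 'tool_rot': array([-0.695, -0.134,  0.695, -0.132]), 'ft_force': array([-0.508, -0.611,  0.995]), 'moment': array([ 0.037, -0.032,  0.032]), 'grip_width': np.float64(0.087)}
scene [ 1.18502676 -0.26807328  0.83242997] [[0.457, 0.661, -0.595], [0.889, -0.343, 0.302], [-0.005, -0.667, -0.745]] 483.93699318729176 313.2499120168883 239.52205537773094
coupling 0.69 [379.0, 161.7, 404.4, 195.1] 569 [0.478 0.313]
reducer 0.83 [114.2, 310.2, 144.8, 341.5] 788 [ 0.592 -0.37 ]
valve 0.9 [476.4, 204.8, 521.6, 241.6] 1207 [0.723 0.445]
valve 0.79 [406.3, 198.0, 445.9, 239.1] 1023 [0.639 0.301]
seal_carton 0.71 [104.8, 261.2, 141.1, 293.9] 871 [ 0.472 -0.356]
blue_pad 0.94 [200.3, 266.8, 246.8, 307.3] 1396 [ 0.602 -0.18 ]
yellow_pad 0.74 [404.6, 199.1, 447.0, 241.8] 1009 [0.646 0.29
[... 656 characters left out ...]
1389 [0.569 0.356]
valve 0.61 [121.9, 304.7, 178.5, 351.4] 1858 [0.654 0.493]
handwheel 0.68 [248.0, 243.7, 276.9, 271.3] 516 [0.648 0.188]
seal_carton 0.96 [447.8, 179.0, 469.5, 209.6] 463 [ 0.422 -0.309]
blue_pad 0.7 [367.4, 211.5, 405.6, 224.6] 679 [ 0.531 -0.136]
yellow_pad 0.57 [310.0, 271.7, 358.4, 304.4] 1162 [0.462 0.183]
yellow_pad 0.54 [446.1, 177.9, 467.8, 205.8] 413 [ 0.433 -0.324]
sealant 0.57 [335.7, 166.2, 358.5, 205.7] 740 [ 0.657 -0.151]
front_line 0.48 [246.9, 245.1, 279.9, 274.4] 605 [0.64  0.195]
wrist [ 0.29518276 -0.55499282  0.38306819] [[0.369, -0.898, -0.241], [-0.929, -0.356, -0.097], [0.001, 0.259, -0.966]] 332.1758544511271 322.37634718883953 244.518221155971
1.05
```

View pics/scene0.png

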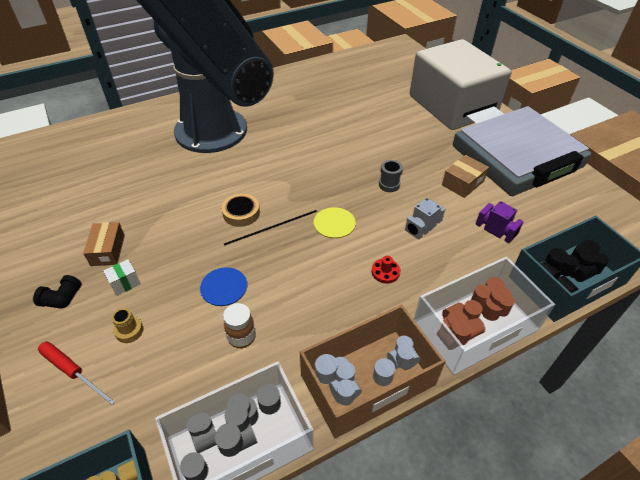

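View pics/side0.png

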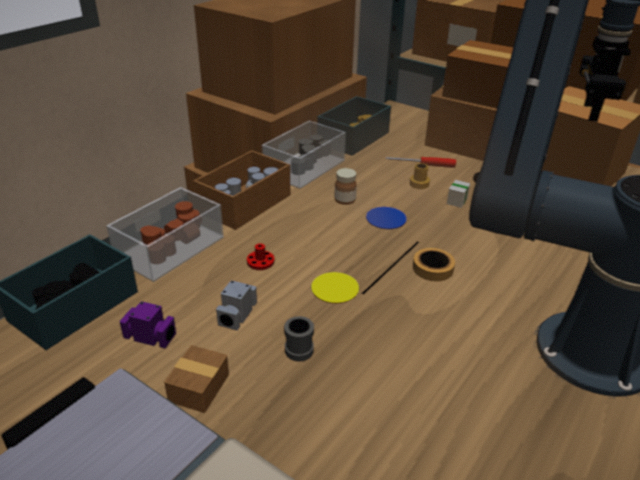

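View pics/wrist0.png

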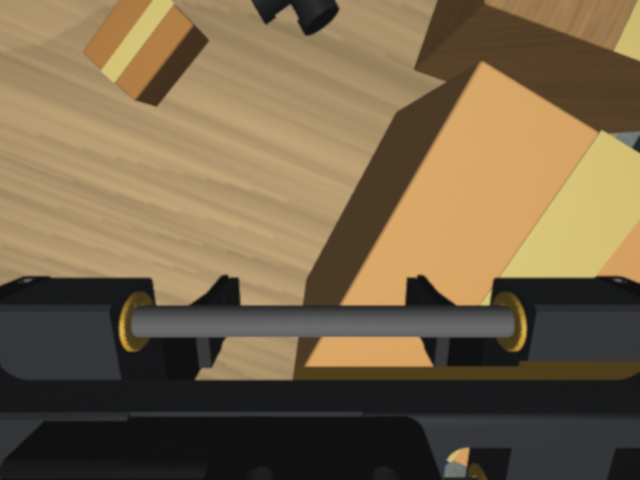

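```bash
cat >> h.py <<'E'
def cyl(r,z0,z1,cx=0,cy=0):
    a=np.linspace(0,2*np.pi,40,endpoint=False); return np.array([[cx+r*np.cos(t),cy+r*np.sin(t),z] for t in a for z in (z0,z1)])
def box(x0,x1,y0,y1,z0,z1): return np.array([[x,y,z] for x in(x0,x1) for y in(y0,y1) for z in(z0,z1)])
M={'coupling':[cyl(.027,0,.016),cyl(.024,.016,.046),cyl(.027,.046,.062)],
'reducer':[cyl(.027,0,.018),cyl(.018,.018,.056)],
'valve':[box(-.022,.022,-.022,.022,0,.064),box(-.022,.022,.031,.045,.0,.044),box(-.022,.022,-.045,-.031,0,.044),box(-.015,.015,-.045,.045,.007,.037)],
'handwheel':[cyl(.031,0,.012),cyl(.012,.012,.044)],
'seal_carton':[box(-.02,.02,-.027,.027,0,.046)],
'blue_pad':[cyl(.05,0,.004)],'yellow_pad':[cyl(.05,0,.004)],'sealant':[cyl(.028,0,.08)]}
def render(c,name,x,y,z,yaw,S=4):
    m=np.zeros((480*S,640*S),np.uint8); r=R.from_euler('z',yaw).as_matrix()
    for part in M[name]:
        p=proj(c,part@r.T+[x,y,z]); h=cv2.convexHull(((p+.5)*S).astype(np.float32)); cv2.fillConvexPoly(m,h.astype(np.int32),1)
    return m
from scipy.optimize import minimize
def fit(name,obs,x0,z=0,yaws=(0,),S=2):
    """obs: list of (cam,mask)"""
    big=[(c,cv2.resize(m.astype(np.uint8),None,fx=S,fy=S,interpolation=cv2.INTER_LINEAR)) for c,m in obs]
    useyaw=name in('valve','seal_carton')
    def cost(v,yaw0=0):
        s=0
        for c,m in big:
            r=render(c,name,v[0]/1e3,v[1]/1e3,z,(yaw0+v[2]/50 if useyaw else 0),S); s+=1-(r&m).sum()/max(1,(r|m).sum())
        return s/len(big)
    best=None
    for yw in yaws:
        sx=np.array([[0,0,0],[12,0,0],[0,12,0],[0,0,12]][:4 if useyaw else 3])[:, :3 if useyaw else 2]
        x=np.array([x0[0]*1e3,x0[1]*1e3,0])[:3 if useyaw else 2]
        for _ in range(2):
            q=minimize(cost,x,args=(yw,),method='Nelder-Mead',options=dict(initial_simplex=x+sx,xatol=.1,fatol=1e-4,maxiter=120)); x=q.x
        if best is None or q.fun<best[0]: best=(q.fun,x[0]/1e3,x[1]/1e3,yw+(x[2]/50 if useyaw else 0))
    return best
E
cat > m1.py <<'E'
from h import *
cs=[cam('scene'),cam('side')]
for k in ['coupling','reducer','valve','handwheel','seal_carton','blue_pad','yellow_pad','sealant']:
    obs=[]
    for c in cs:
        rr=robot.regions_of(c,k)
        hsv=cv2.cvtColor(c['image'],cv2.COLOR_RGB2HSV)
        if k=='valve': rr=[r for r in rr if np.median(hsv[r['pixels']][:,1])<80]
        if k=='yellow_pad': rr=[r for r in rr if np.median(hsv[r['pixels']][:,1])>150]
        if k=='reducer': rr=[r for r in rr if r['p']>.5]
        if rr: obs.append((c,rr[0]['pixels']))
        if k=='handwheel' and not rr: 
            h=hsv; m=((h[...,0]<6)|(h[...,0]>174))&(h[...,1]>200)&(h[...,2]>80); m[:, :350]=0; m[:250]=0; m[285:]=0; m[:,405:]=0
            obs.append((c,m))
    for ob in [obs]+[[o] for o in obs]:
        c,m=ob[0]; v,u=np.nonzero(m); p=ray(c,u.mean(),v.mean(),.02)
        print(k,[o[1].sum() for o in ob],np.round(fit(k,ob,p[:2],yaws=(-.3,0,.3)if k in('valve','seal_carton') else (0,)),4))
print(robot.get_obs()['time'])
E
python3 m1.py
```

```text
coupling [np.int64(663), np.int64(1195)] [0.0834 0.4404 0.3273 0.    ]
coupling [np.int64(663)] [0.0449 0.4439 0.3261 0.    ]
coupling [np.int64(1195)] [0.0458 0.4381 0.3275 0.    ]
reducer [np.int64(762), np.int64(403)] [ 0.096   0.5659 -0.3652  0.    ]
reducer [np.int64(762)] [ 0.1201  0.5673 -0.3641  0.    ]
reducer [np.int64(403)] [ 0.0694  0.5657 -0.3654  0.    ]
valve [np.int64(1019), np.int64(1483)] [0.0822 0.5985 0.3207 0.321 ]
valve [np.int64(1019)] [0.0613 0.6006 0.3208 0.325 ]
valve [np.int64(1483)] [0.0527 0.5959 0.3205 0.2997]
handwheel [np.int64(612), np.int64(554)] [0.0879 0.6762 0.1632 0.    ]
handwheel [np.int64(612)] [0.0641 0.6777 0.1637 0.    ]
handwheel [np.int64(554)] [0.0664 0.6752 0.1618 0.    ]
seal_carton [np.int64(434)] [ 0.0983  0.4445 -0.3467  0.189 ]
seal_carton [np.int64(434)] [ 0.0983  0.4445 -0.3467  0.189 ]
blue_pad [np.int64(1413), np.int64(693)] [ 0.0765  0.5498 -0.1615  0.    ]
blue_pad [np.int64(1413)] [ 0.0499  0.551  -0.1614  0.    ]
blue_pad [np.int64(693)] [ 0.0858  0.5472 -0.1624  0.    ]
yellow_pad [np.int64(957), np.int64(1145)] [0.0935 0.4929 0.1395 0.    ]
yellow_pad [np.int64(957)] [0.1014 0.4952 0.14   0.    ]
yellow_pad [np.int64(1145)] [0.0684 0.4914 0.1383 0.    ]
sealant [np.int64(567), np.int64(689)] [0.6607 0.4425 0.3294 0.    ]
sealant [np.int64(567)] [0.3214 0.4425 0.3294 0.    ]
sealant [np.int64(689)] [ 0.1436  0.68   -0.1749  0.    ]
1.95
```

```bash
cat >> h.py <<'E'
def plan(x,y,zg,yaw=None):
    """grasp point target at height zg; yaw=desired world angle of jaw axis (tool y), mod pi"""
    o=robot.get_obs(); Rt=R.from_quat(o['tool_rot']).as_matrix(); p=np.array(o['position'])
    d=Rt.T@(np.array([x,y,zg+.006])-p)*1e3
    a=np.arctan2(Rt[1,1],Rt[0,1]); t=0
    if yaw is not None: t=-np.degrees((yaw-a+np.pi/2)%np.pi-np.pi/2)
    print('t',round(float(o['time']),2),'tcp',p.round(4),'jaw',round(np.degrees(a),1),'tilt',Rt[2,0].round(4),'q',np.round(o['q'],2),'w',round(float(o['grip_width']),4))
    print('SHIFT',d.round(1),'dist',round(np.linalg.norm(d)),'TURN',round(t,1))
E
python3 - <<'E'
from h import *
c=cam('wrist'); o=robot.get_obs(); Rt=R.from_quat(o['tool_rot']).as_matrix(); print(Rt.round(3)); print('grasp pt px',proj(c,np.array(o['position'])+Rt@[.006,0,0]), 'floor px',proj(c,[*o['position'][:2],0]),np.array(c['tool_from_camera']).round(3))
plan(.5,-.16,.244,np.radians(90))
E
```

```text
[[ 0.     0.369 -0.929]
 [ 0.    -0.929 -0.369]
 [-1.    -0.    -0.   ]]
grasp pt px [[322.55425984 310.11880575]] floor px [[322.24971607 217.07312366]] [[-0.001 -0.259  0.966 -0.136]
 [ 1.     0.     0.001 -0.   ]
 [-0.     0.966  0.259 -0.07 ]
 [ 0.     0.     0.     1.   ]]
t 2.0 tcp [ 0.2306 -0.5809  0.2476] jaw -68.4 tilt -1.0 q [-1.37  0.53  1.43  0.    1.18 -0.18] w 0.0869
SHIFT [  -2.4 -291.8 -405.7] dist 500 TURN 21.6
```

>>> {"method": "move_arm", "body": {
  "commands": [
    [-1,-2,-292,-406,11],
    [-1,-2,-292,-406,11],
    [-1,-2,-292,-406,11],
    [-1,-2,-292,-406,11],
    [-1,-2,-292,-406,11],
    [-1,-2,-292,-406,11],
    [-1,-2,-292,-406,11],
    [-1,-2,-292,-406,11]
  ]
}}

```text
time: 2.67
position: [0.4111, -0.2985, 0.2492]
tool_rot: [0.704, 0.065, -0.704, 0.066]
ft_force: [0.3, -1.0, -0.6]
grip_width: 0.0868
```

```bash
python3 - <<'E'
from h import *
plan(.53,-.15,.254,np.radians(100.7))
E
```

```text
t 2.67 tcp [ 0.4111 -0.2985  0.2492] jaw -79.4 tilt -1.0 q [-0.85  0.37  1.72  0.    1.05  0.54] w 0.0868
SHIFT [ -10.8 -124.  -144.2] dist 191 TURN -0.1
```

>>> {"method": "move_arm", "body": {
  "commands": [
    [-1,-11,-124,-144,0],
    [-1,-11,-124,-144,0],
    [-1,-11,-124,-144,0],
    [-1,-11,-124,-144,0],
    [-1,-11,-124,-144,0],
    [-1,-11,-124,-144,0],
    [-1,-11,-124,-144,0]
  ]
}}

```text
time: 3.25
position: [0.5295, -0.1505, 0.26]
tool_rot: [0.704, 0.067, -0.704, 0.067]
ft_force: [0.5, 0.7, -0.4]
grip_width: 0.0871
```

```bash
cat >> h.py <<'E'
def look(name,guess,yaws=(0,),z=0,pic=None,crit=None):
    c=cam('wrist'); rr=robot.regions_of(c,name)
    if crit: rr=[r for r in rr if crit(c,r)]
    if pic: save(c,pic)
    print('expect px',proj(c,[*guess,z+.02]).round(),'found',[(round(r['p'],2),r['bbox'],int(r['pixels'].sum())) for r in rr[:3]])
    if rr: print(name,np.round(fit(name,[(c,rr[0]['pixels'])],guess,z,yaws),4))
    return c,rr
E
python3 - <<'E'
from h import *
look('blue_pad',(.55,-.1615),pic='w1')
plan(.44,.327,.204,np.radians(100.7))
E
```

```text
expect px [[335. 203.]] found [(0.96, [296.5, 162.0, 376.1, 243.1], 5412), (0.7, [479.5, 199.3, 545.0, 243.1], 2374)]
blue_pad [ 0.0442  0.547  -0.1619  0.    ]
t 3.35 tcp [ 0.5284 -0.1521  0.2597] jaw -79.4 tilt -1.0 q [-0.48  0.41  1.61 -0.    1.12  0.9 ] w 0.0869
SHIFT [  49.7 -487.2   -1.6] dist 490 TURN -0.1
```

View pics/w1.png

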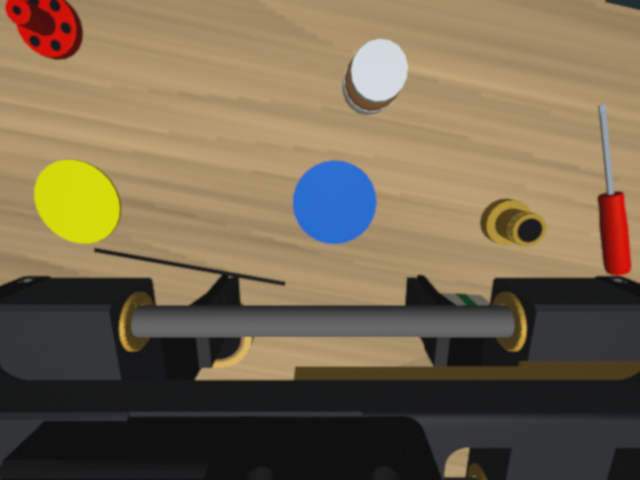

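>>> {"method": "move_arm", "body": {
  "commands": [
    [-1,0,-330,-20,0],
    [-1,0,-330,-20,0],
    [-1,0,-330,-20,0],
    [-1,0,-330,-20,0],
    [-1,0,-330,-20,0],
    [-1,0,-330,-20,0],
    [-1,0,-330,-20,0],
    [-1,0,-330,-20,0]
  ]
}}

```text
time: 4.02
position: [0.487, 0.1766, 0.26]
tool_rot: [-0.704, -0.065, 0.704, -0.065]
ft_force: [0.8, -0.6, -0.8]
grip_width: 0.0872
```

```bash
python3 - <<'E'
from h import *
c,_=look('yellow_pad',(.493,.139),pic='w2',crit=lambda c,r:r['p']>.5)
plan(.42,.327,.204,np.radians(100.7))
E
```

```text
expect px [[355. 219.]] found [(0.88, [312.4, 176.3, 395.9, 259.0], 5228)]
yellow_pad [0.0426 0.4902 0.138  0.    ]
t 4.12 tcp [0.4862 0.1796 0.2599] jaw -79.1 tilt -1.0 q [0.14 0.37 1.68 0.   1.09 1.52] w 0.0868
SHIFT [  50.2 -157.2   37.1] dist 169 TURN 0.2
```

View pics/w2.png

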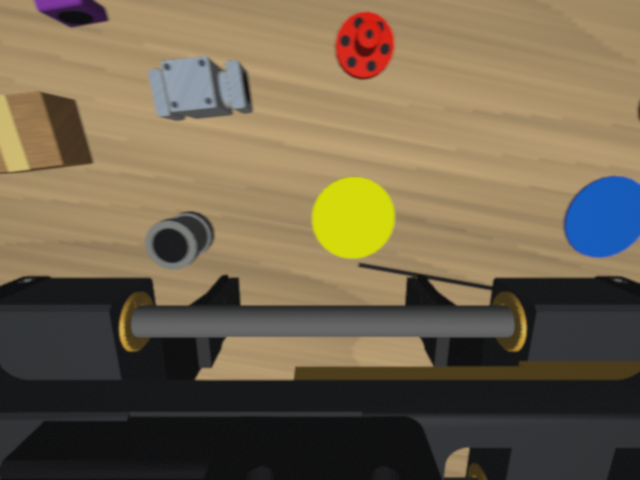

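>>> {"method": "move_arm", "body": {
  "commands": [
    [-1,40,-157,37,0],
    [-1,40,-157,37,0],
    [-1,40,-157,37,0],
    [-1,40,-157,37,0],
    [-1,40,-157,37,0],
    [-1,40,-157,37,0],
    [-1,40,-157,37,0]
  ]
}}

```text
time: 4.7
position: [0.4231, 0.3223, 0.2199]
tool_rot: [0.704, 0.065, -0.704, 0.065]
ft_force: [0.0, -0.1, 0.1]
grip_width: 0.0871
```

```bash
python3 - <<'E'
from h import *
c,_=look('coupling',(.44,.3273),pic='w3')
look('valve',(.5985,.3207),yaws=(.32,),crit=lambda c,r: np.median(cv2.cvtColor(c['image'],cv2.COLOR_RGB2HSV)[r['pixels']][:,1])<80)
plan(.4395,.3273,.052)
E
```

```text
expect px [[320. 209.]] found [(0.83, [288.8, 183.1, 346.5, 247.5], 2927)]
coupling [0.0432 0.4379 0.3274 0.    ]
expect px [[359.  38.]] found [(0.9, [305.1, 0.7, 413.6, 77.9], 7261)]
valve [0.0369 0.5953 0.3212 0.2955]
t 4.9 tcp [0.4235 0.3222 0.2203] jaw -79.5 tilt -1.0 q [ 0.44  0.44  1.69 -0.    1.01  1.83] w 0.087
SHIFT [162.3  -2.1 -16.5] dist 163 TURN 0
```

View pics/w3.png

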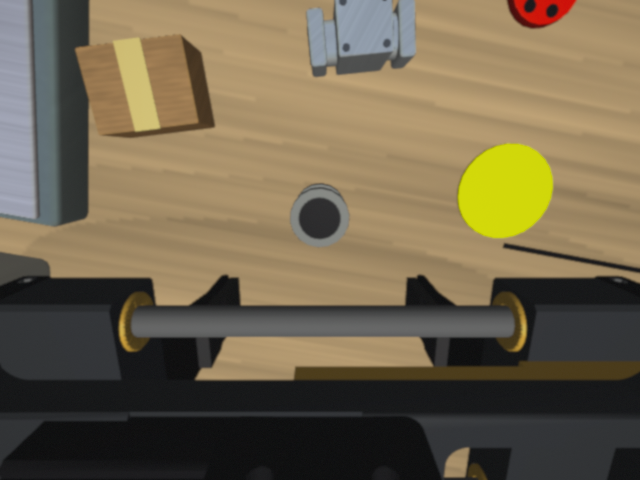

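>>> {"method": "move_arm", "body": {
  "commands": [
    [-1,30,-2,-15,0],
    [-1,70,-2,-15,0],
    [-1,110,-2,-15,0],
    [-1,140,-2,-15,0],
    [-1,162,-2,-15,0],
    [-1,162,-2,-15,0],
    [1,162,-2,-15,0],
    [1,162,-2,-15,0]
  ],
  "newtons": 20
}}

```text
time: 5.57
position: [0.438, 0.3284, 0.0591]
tool_rot: [0.705, 0.065, -0.703, 0.065]
ft_force: [0.5, 0.4, 0.6]
grip_width: 0.0799
```

>>> {"method": "move_arm", "body": {
  "commands": [
    [1,0,0,0,0],
    [1,0,0,0,0],
    [1,0,0,0,0]
  ]
}}

```text
time: 5.82
position: [0.4375, 0.3289, 0.0595]
tool_rot: [0.705, 0.066, -0.703, 0.065]
ft_force: [-0.9, 0.2, -0.7]
grip_width: 0.0617
```

```bash
python3 - <<'E'
from h import *
plan(.5485,-.1617,.16)
E
```

```text
t 5.82 tcp [0.4375 0.3289 0.0595] jaw -79.4 tilt -1.0 q [ 0.44  0.71  1.77 -0.    0.66  1.83] w 0.0617
SHIFT [-106.9  502.6  -18.8] dist 514 TURN 0
```

>>> {"method": "move_arm", "body": {
  "commands": [
    [1,0,0,0,0],
    [1,0,0,0,0],
    [1,-40,0,0,0],
    [1,-80,10,0,0],
    [1,-105,50,0,0],
    [1,-105,90,0,0],
    [1,-105,130,0,0],
    [1,-105,170,0,0]
  ]
}}

```text
time: 6.48
position: [0.4681, 0.1603, 0.1638]
tool_rot: [0.705, 0.066, -0.703, 0.066]
ft_force: [1.1, -1.3, -1.6]
grip_width: 0.0532
```

```bash
python3 - <<'E'
from h import *
plan(.5485,-.1617,.16)
E
```

```text
t 6.48 tcp [0.4681 0.1603 0.1638] jaw -79.3 tilt -1.0 q [ 0.1   0.48  1.84 -0.    0.82  1.49] w 0.0532
SHIFT [ -2.2 331.3 -19. ] dist 332 TURN 0
```

>>> {"method": "move_arm", "body": {
  "commands": [
    [1,0,328,-19,0],
    [1,0,328,-19,0],
    [1,0,328,-19,0],
    [1,0,328,-19,0],
    [1,0,328,-19,0],
    [1,0,328,-19,0],
    [1,0,328,-19,0],
    [1,0,328,-19,0]
  ]
}}

```text
time: 7.15
position: [0.5474, -0.16, 0.1628]
tool_rot: [0.704, 0.065, -0.704, 0.065]
ft_force: [-0.3, 0.8, -0.6]
grip_width: 0.0535
```

>>> {"method": "move_arm", "body": {
  "commands": [
    [1,0,0,0,0],
    [1,0,0,0,0]
  ]
}}

```text
time: 7.32
position: [0.5475, -0.1596, 0.1626]
tool_rot: [0.704, 0.064, -0.704, 0.064]
ft_force: [0.5, -0.1, -1.8]
grip_width: 0.0531
```

```bash
python3 - <<'E'
from h import *
plan(.5485,-.1617,.057)
c=cam('wrist'); save(c,'w4')
for n in ('coupling','blue_pad'):
  rr=robot.regions_of(c,n); print(n,[(r['p'],r['bbox'],r['pixels'].sum()) for r in rr[:2]])
o=robot.get_obs(); print('grip px', proj(c,np.array(o['position'])+[0,0,-.006+.01]))
rr=robot.regions_of(c,'coupling')
if rr: print(fit('coupling',[(c,rr[0]['pixels'])],o['position'][:2],o['position'][2]-.006-.0535))
E
```

```text
t 7.32 tcp [ 0.5475 -0.1596  0.1626] jaw -79.6 tilt -1.0 q [-0.48  0.57  1.65  0.    0.92  0.91] w 0.0531
SHIFT [99.6  2.2 -0.5] dist 100 TURN 0
coupling [(0.72, [264.6, 230.0, 379.0, 367.5], np.int64(9054))]
blue_pad [(0.62, [274.3, 178.7, 379.2, 265.9], np.int64(5370))]
grip px [[313.12012257 321.6618137 ]]
(np.float64(0.3194715874924835), np.float64(0.5485123874455592), np.float64(-0.15964367640517174), 0)
```

View pics/w4.png

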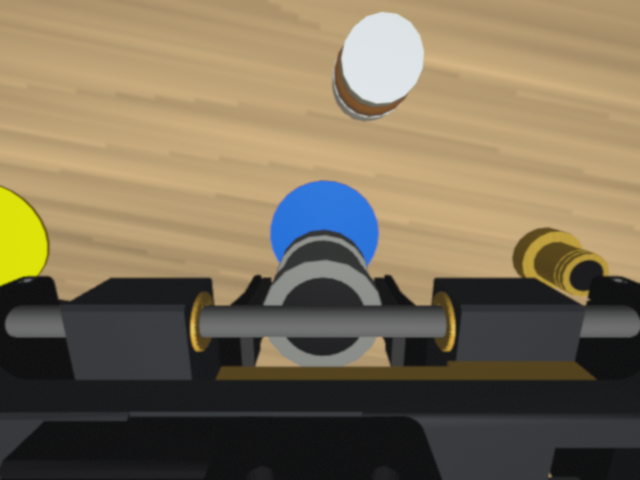

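>>> {"method": "move_arm", "body": {
  "commands": [
    [1,35,2,0,0],
    [1,65,2,0,0],
    [1,85,2,0,0],
    [1,95,2,0,0],
    [1,99,2,0,0],
    [1,99,2,0,0],
    [1,99,2,0,0]
  ]
}}

```text
time: 8.1
position: [0.5484, -0.1589, 0.0647]
tool_rot: [0.705, 0.066, -0.703, 0.066]
ft_force: [-0.7, -0.5, -1.4]
grip_width: 0.0533
```

```bash
python3 - <<'E'
from h import *
plan(.5485,-.1617,.057); print(robot.get_obs()['ft_force'])
cs=[cam('scene'),cam('side')]
for c,n in zip(cs,'ab'):
  save(c,'p1'+n)
  o=[(c,r['pixels']) for r in robot.regions_of(c,'coupling')[:1]]
  if o: print(fit('coupling',o,(.5485,-.1617),.004), o[0][1].sum())
E
```

```text
t 8.1 tcp [ 0.5484 -0.1589  0.0647] jaw -79.3 tilt -1.0 q [-0.48  0.72  1.7   0.    0.71  0.91] w 0.0533
SHIFT [1.7 2.8 0.4] dist 3 TURN 0
[-0.672014   -0.48600669 -1.42056968]
(np.float64(0.16546377973803794), np.float64(0.5526271944046021), np.float64(-0.157430318069458), 0) 782
(np.float64(0.43638999637549836), np.float64(0.5493070259094238), np.float64(-0.16076127548217772), 0) 389
```

>>> {"method": "move_arm", "body": {
  "commands": [
    [1,0,2,0,0],
    [1,1.5,2,0,0],
    [1,1.5,2,0,0]
  ]
}}

```text
time: 8.55
position: [0.5487, -0.1619, 0.0629]
tool_rot: [0.705, 0.065, -0.704, 0.066]
ft_force: [-0.3, -0.6, 1.7]
grip_width: 0.053
```

```bash
python3 - <<'E'
from h import *
plan(.5485,-.1617,.057); print(robot.get_obs()['ft_force'])
E
```

```text
t 8.55 tcp [ 0.5487 -0.1619  0.0629] jaw -79.4 tilt -1.0 q [-0.48  0.73  1.7  -0.    0.71  0.9 ] w 0.053
SHIFT [-0.1 -0.3  0.1] dist 0 TURN 0
[-0.33142376 -0.64494081  1.69032604]
```

Touching down; release and rise.

>>> {"method": "move_arm", "body": {
  "commands": [
    [-1,0,0,0,0],
    [-1,0,0,0,0],
    [-1,0,0,0,0],
    [-1,-30,0,0,0],
    [-1,-70,0,0,0],
    [-1,-110,0,0,0],
    [-1,-130,0,0,0],
    [-1,-130,20,10,0]
  ]
}}

```text
time: 9.22
position: [0.5451, -0.1814, 0.1977]
tool_rot: [0.707, 0.065, -0.701, 0.068]
ft_force: [0.6, 0.3, -0.7]
grip_width: 0.086
```

>>> {"method": "move_arm", "body": {
  "commands": [
    [-1,0,0,15,0],
    [-1,0,0,15,0],
    [-1,0,0,15,0]
  ]
}}

```text
time: 9.47
position: [0.5264, -0.1853, 0.1922]
tool_rot: [-0.704, -0.066, 0.704, -0.065]
ft_force: [0.3, 0.3, 0.1]
grip_width: 0.0871
```

```bash
python3 - <<'E'
from h import *
c,_=look('coupling',(.5485,-.1617),z=.004,pic='w5')
rr=robot.regions_of(c,'blue_pad')
m=_[0]['pixels']|rr[0]['pixels']
M['both']=M['blue_pad']
print('blue-only bbox ray', [ray(c,u,v,.004)[:2].round(4) for b in [rr[0]['bbox']] for u,v in ((b[0],(b[1]+b[3])/2),(b[2],(b[1]+b[3])/2),((b[0]+b[2])/2,b[1]))])
M['cb']=[cyl(.05,0,.004)]+[p+[0,0,.004] for p in M['coupling']]
print(fit('cb',[(c,m)],(.5485,-.1617)))
cs=[cam('scene'),cam('side')]
for c,n in zip(cs,'ab'):
  save(c,'p2'+n)
  o=[(c,r['pixels']) for r in robot.regions_of(c,'coupling')[:1]]
  if o: print(fit('coupling',o,(.5485,-.1617),.004), o[0][1].sum())
plan(.566,-.365,.204)
E
```

```text
expect px [[301. 205.]] found [(0.82, [264.7, 173.5, 330.5, 243.2], 3571)]
coupling [ 0.0664  0.5494 -0.1627  0.    ]
blue-only bbox ray [array([ 0.5392, -0.1124]), array([ 0.5575, -0.2101]), array([ 0.5958, -0.1531])]
(np.float64(0.05954249154997582), np.float64(0.5470546373128891), np.float64(-0.16196573449373244), 0)
(np.float64(0.09224598930481287), np.float64(0.5520552791357041), np.float64(-0.16116249890327453), 0) 849
(np.float64(0.06068313953488369), np.float64(0.5494111968278885), np.float64(-0.16220241011381148), 0) 647
t 9.82 tcp [ 0.5275 -0.1852  0.192 ] jaw -79.3 tilt -1.0 q [-0.54  0.51  1.66  0.    0.98  0.85] w 0.0874
SHIFT [-18.  183.8  -4.5] dist 185 TURN 0
```

View pics/w5.png

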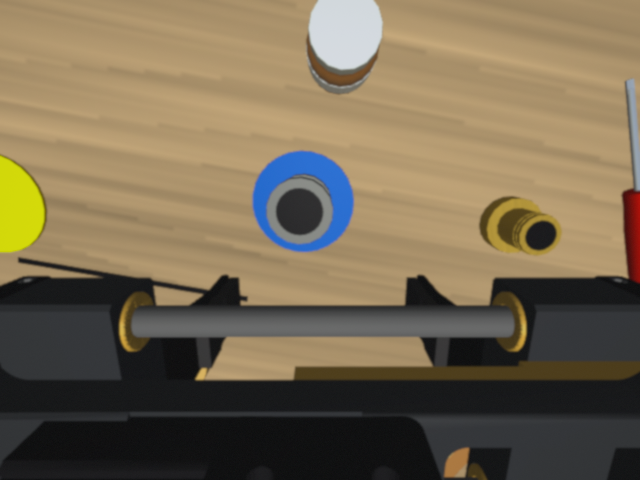

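View pics/p2a.png

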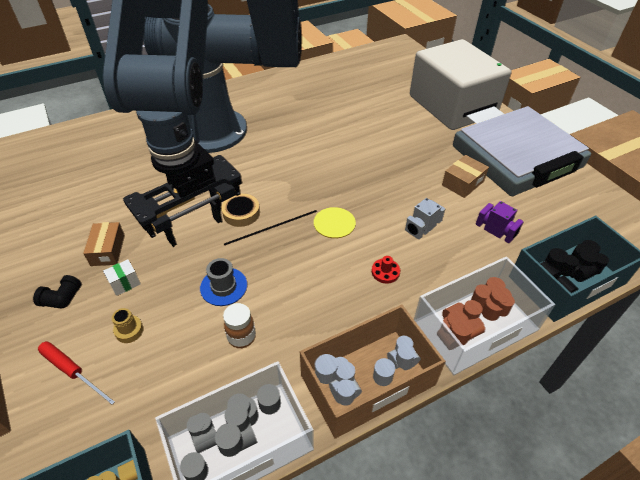

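>>> {"method": "move_arm", "body": {
  "commands": [
    [-1,0,184,12,0],
    [-1,0,184,12,0],
    [-1,0,184,12,0],
    [-1,0,184,12,0],
    [-1,0,184,12,0],
    [-1,0,184,12,0],
    [-1,0,184,12,0]
  ]
}}

```text
time: 10.4
position: [0.5491, -0.3692, 0.1917]
tool_rot: [-0.704, -0.065, 0.704, -0.065]
ft_force: [0.6, 0.1, 0.0]
grip_width: 0.0871
```

```bash
python3 - <<'E'
from h import *
c,_=look('reducer',(.566,-.365),pic='w6')
plan(.566,-.365,.042)
E
```

```text
expect px [[321. 213.]] found [(0.56, [294.1, 183.4, 349.2, 244.5], 2553)]
reducer [ 0.0459  0.5649 -0.366   0.    ]
t 10.5 tcp [ 0.5489 -0.3669  0.1918] jaw -79.3 tilt -1.0 q [-0.76  0.64  1.39  0.    1.12  0.63] w 0.0871
SHIFT [143.8   1.7 -17.3] dist 145 TURN 0
```

View pics/w6.png

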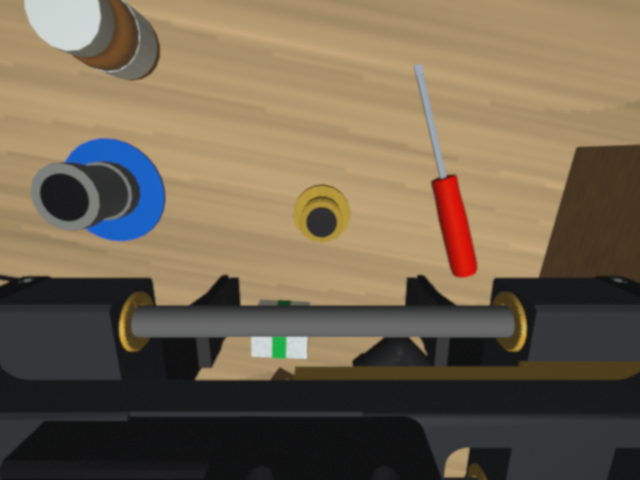

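>>> {"method": "move_arm", "body": {
  "commands": [
    [-1,30,1,-16,0],
    [-1,70,1,-16,0],
    [-1,110,1,-16,0],
    [-1,135,1,-16,0],
    [-1,144,1,-16,0],
    [-1,144,1,-16,0],
    [1,144,1,-16,0],
    [1,144,1,-16,0]
  ],
  "newtons": 25
}}

```text
time: 11.17
position: [0.5668, -0.3672, 0.0508]
tool_rot: [0.705, 0.065, -0.703, 0.067]
ft_force: [0.1, -0.2, 0.4]
grip_width: 0.0803
```

>>> {"method": "move_arm", "body": {
  "commands": [
    [1,0,0,0,0],
    [1,0,0,0,0],
    [1,0,0,0,0],
    [1,0,0,0,0],
    [1,0,0,0,0],
    [1,0,0,0,0],
    [1,0,0,0,0]
  ]
}}

```text
time: 11.75
position: [0.5651, -0.3664, 0.0484]
tool_rot: [-0.704, -0.066, 0.704, -0.065]
ft_force: [0.1, -0.8, 2.6]
grip_width: 0.0356
```

```bash
python3 - <<'E'
from h import *
plan(.4915,.1387,.15)
E
```

```text
t 11.75 tcp [ 0.5651 -0.3664  0.0484] jaw -79.4 tilt -1.0 q [-0.74  0.84  1.43  0.    0.88  0.64] w 0.0356
SHIFT [-107.1 -510.1  -20.8] dist 522 TURN 0
```

>>> {"method": "move_arm", "body": {
  "commands": [
    [1,-40,0,0,0],
    [1,-80,0,0,0],
    [1,-115,-20,0,0],
    [1,-115,-60,0,0],
    [1,-115,-100,0,0],
    [1,-115,-140,0,0],
    [1,-115,-180,0,0],
    [1,-115,-210,0,0]
  ]
}}

```text
time: 12.42
position: [0.5243, -0.1569, 0.1629]
tool_rot: [-0.703, -0.067, 0.705, -0.065]
ft_force: [0.4, 0.4, -1.6]
grip_width: 0.0355
```

```bash
python3 - <<'E'
from h import *
plan(.4915,.1387,.15)
E
```

```text
t 12.42 tcp [ 0.5243 -0.1569  0.1629] jaw -79.3 tilt -1.0 q [-0.5   0.54  1.71  0.    0.9   0.89] w 0.0355
SHIFT [   7.7 -296.5  -22.5] dist 297 TURN 0
```

>>> {"method": "move_arm", "body": {
  "commands": [
    [1,0,-296,-22,0],
    [1,0,-296,-22,0],
    [1,0,-296,-22,0],
    [1,0,-296,-22,0],
    [1,0,-296,-22,0],
    [1,0,-296,-22,0],
    [1,0,-296,-22,0],
    [1,0,-296,-22,0]
  ]
}}

```text
time: 13.08
position: [0.491, 0.1405, 0.1631]
tool_rot: [-0.703, -0.069, 0.705, -0.067]
ft_force: [0.3, 0.0, -1.8]
grip_width: 0.0356
```

>>> {"method": "move_arm", "body": {
  "commands": [
    [1,0,0,0,0],
    [1,0,0,0,0],
    [1,0,0,0,0]
  ]
}}

```text
time: 13.33
position: [0.4937, 0.1335, 0.1632]
tool_rot: [-0.704, -0.065, 0.704, -0.065]
ft_force: [-1.1, -0.2, -2.6]
grip_width: 0.0354
```

```bash
python3 - <<'E'
from h import *
plan(.4915,.1387,.0465)
c=cam('wrist'); save(c,'w7')
E
```

```text
t 13.33 tcp [0.4937 0.1335 0.1632] jaw -79.4 tilt -1.0 q [ 0.05  0.5   1.8  -0.    0.84  1.43] w 0.0354
SHIFT [110.7  -5.6   1.2] dist 111 TURN 0
```

View pics/w7.png

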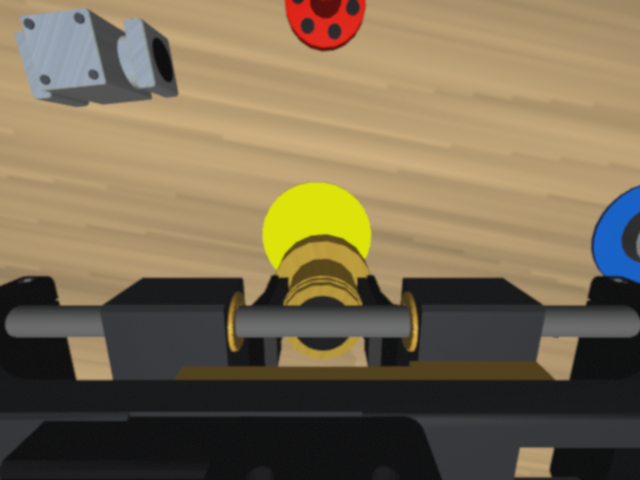

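>>> {"method": "move_arm", "body": {
  "commands": [
    [1,35,-5,1,0],
    [1,70,-5,1,0],
    [1,90,-5,1,0],
    [1,103,-5,1,0],
    [1,108,-5,1,0],
    [1,108,-5,1,0],
    [1,108,-5,1,0]
  ]
}}

```text
time: 13.97
position: [0.4923, 0.1384, 0.0557]
tool_rot: [0.704, 0.065, -0.704, 0.065]
ft_force: [-0.5, 0.1, -2.0]
grip_width: 0.0353
```

```bash
python3 - <<'E'
from h import *
plan(.4915,.1387,.0465);print(robot.get_obs()['ft_force'])
E
```

```text
t 13.97 tcp [0.4923 0.1384 0.0557] jaw -79.5 tilt -1.0 q [ 0.06  0.7   1.86 -0.    0.59  1.44] w 0.0353
SHIFT [ 3.2 -0.4  0.7] dist 3 TURN 0
[-0.52556956  0.1305577  -1.97865031]
```

>>> {"method": "move_arm", "body": {
  "commands": [
    [1,2,0,0,0],
    [1,4,0,0,0],
    [1,4,0,0,0],
    [-1,4,0,0,0],
    [-1,4,0,0,0],
    [-1,4,0,0,0],
    [-1,4,0,0,0],
    [-1,4,0,0,0]
  ]
}}

```text
time: 14.63
position: [0.4914, 0.1395, 0.0514]
tool_rot: [-0.704, -0.066, 0.704, -0.066]
ft_force: [-0.5, -0.4, -0.1]
grip_width: 0.0611
```

>>> {"method": "move_arm", "body": {
  "commands": [
    [-1,-30,0,0,0],
    [-1,-70,0,0,0],
    [-1,-110,0,0,0],
    [-1,-140,0,0,0],
    [-1,-140,-20,15,0],
    [-1,-140,-20,15,0],
    [-1,-140,-20,15,0]
  ]
}}

```text
time: 15.22
position: [0.472, 0.1567, 0.1916]
tool_rot: [-0.704, -0.066, 0.704, -0.066]
ft_force: [-0.0, -0.2, -0.0]
grip_width: 0.0865
```

```bash
python3 - <<'E'
from h import *
c,_=look('reducer',(.4915,.1387),z=.004,pic='w8')
rr=robot.regions_of(c,'yellow_pad')
M['cb']=[cyl(.05,0,.004)]+[p+[0,0,.004] for p in M['reducer']]
if rr and _: print([r['bbox'] for r in rr[:2]],fit('cb',[(c,_[0]['pixels']|rr[0]['pixels'])],(.4915,.1387)))
plan(.596,.321,.204,np.radians(90)-np.pi/2+.31)
E
```

```text
expect px [[345. 216.]] found [(0.67, [316.9, 183.8, 372.7, 243.4], 2620)]
reducer [0.0534 0.493  0.1391 0.    ]
[[295.7, 160.9, 394.7, 262.9]] (np.float64(0.04796569912705517), np.float64(0.49042632173653694), np.float64(0.1381059108267538), 0)
t 15.37 tcp [0.4731 0.1559 0.1906] jaw -79.4 tilt -1.0 q [ 0.09  0.44  1.8  -0.    0.89  1.48] w 0.0871
SHIFT [ -19.6 -139.5 -151.3] dist 207 TURN 82.9
```

View pics/w8.png

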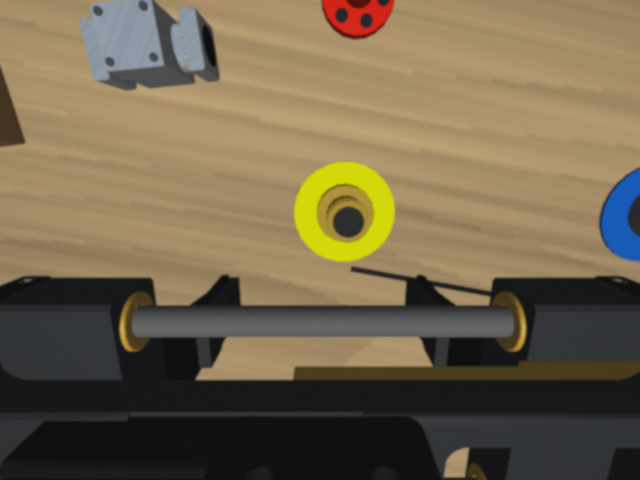

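>>> {"method": "move_arm", "body": {
  "commands": [
    [-1,-10,-140,-150,-97],
    [-1,-10,-140,-150,-97],
    [-1,-10,-140,-150,-97],
    [-1,-10,-140,-150,-97],
    [-1,-10,-140,-150,-97],
    [-1,-10,-140,-150,-97],
    [-1,-10,-140,-150,-97],
    [-1,-10,-140,-150,-97]
  ]
}}

```text
time: 16.03
position: [0.5951, 0.3218, 0.1991]
tool_rot: [-0.584, -0.397, 0.586, -0.397]
ft_force: [-0.6, -0.5, -0.2]
grip_width: 0.0873
```

```bash
python3 - <<'E'
from h import *
plan(.602,.301,.20,.31)
E
```

```text
t 16.03 tcp [0.5951 0.3218 0.1991] jaw -21.7 tilt -1.0 q [ 0.33  0.65  1.34 -0.    1.16  0.71] w 0.0873
SHIFT [-6.9 14.1 16.7] dist 23 TURN -39.4
```

>>> {"method": "move_arm", "body": {
  "commands": [
    [-1,-7,14,17,-39.4],
    [-1,-7,14,17,-39.4],
    [-1,-7,14,17,-39.4],
    [-1,-7,14,17,-39.4],
    [-1,-7,14,17,-39.4],
    [-1,-7,14,17,-39.4],
    [-1,-7,14,17,-39.4],
    [-1,-7,14,17,-39.4]
  ]
}}

```text
time: 16.7
position: [0.6014, 0.3, 0.207]
tool_rot: [0.419, 0.57, -0.42, 0.569]
ft_force: [-0.1, 0.7, 0.4]
grip_width: 0.087
```

```bash
python3 - <<'E'
from h import *
c,_=look('valve',(.596,.321),yaws=(.2,.31,.4),pic='w9',crit=lambda c,r: np.median(cv2.cvtColor(c['image'],cv2.COLOR_RGB2HSV)[r['pixels']][:,1])<80)
f=fit('valve',[(c,_[0]['pixels'])],(.596,.321),0,(.31,)); m=render(c,'valve',f[1],f[2],0,f[3],1)
im=c['image'].copy(); ct,_=cv2.findContours(m,0,1); cv2.drawContours(im,ct,-1,(255,0,0),1); c['image']=im; save(c,'w9b')
plan(f[1],f[2],.045,f[3])
E
```

```text
expect px [[325. 207.]] found [(0.97, [301.8, 159.5, 351.9, 259.3], 4650)]
valve [0.0689 0.5957 0.3216 0.2838]
t 16.8 tcp [0.6013 0.3003 0.2075] jaw 17.2 tilt -1.0 q [ 0.3   0.63  1.34 -0.    1.17 -0.  ] w 0.0871
SHIFT [156.5   0.9 -21.7] dist 158 TURN 1.6
```

View pics/w9b.png

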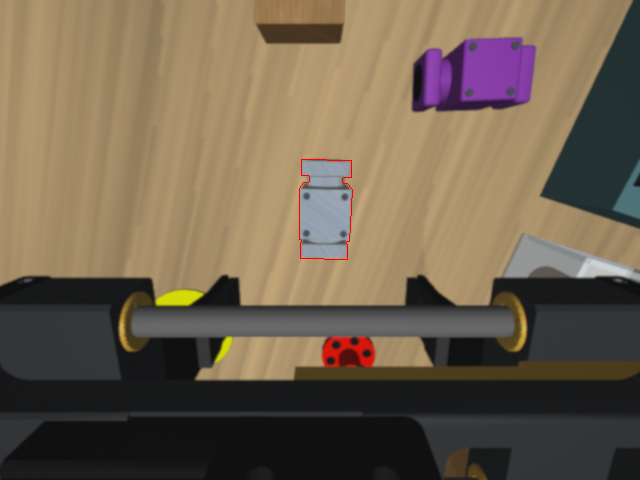

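>>> {"method": "move_arm", "body": {
  "commands": [
    [-1,30,1,-21,1.5],
    [-1,70,1,-21,1.5],
    [-1,110,1,-21,1.5],
    [-1,140,1,-21,1.5],
    [-1,156,1,-21,1.5],
    [-1,156,1,-21,1.5],
    [1,156,1,-21,1.5],
    [1,156,1,-21,1.5]
  ],
  "newtons": 40
}}

```text
time: 17.47
position: [0.5971, 0.3213, 0.0536]
tool_rot: [0.427, 0.564, -0.426, 0.565]
ft_force: [-0.3, 0.2, 0.0]
grip_width: 0.0801
```

>>> {"method": "move_arm", "body": {
  "commands": [
    [1,0,0,0,0],
    [1,0,0,0,0],
    [1,0,0,0,0],
    [1,0,0,0,0],
    [1,0,0,0,0],
    [1,0,0,0,0],
    [1,0,0,0,0]
  ]
}}

```text
time: 18.05
position: [0.5964, 0.3211, 0.0529]
tool_rot: [0.427, 0.564, -0.426, 0.564]
ft_force: [-0.2, 0.2, 2.7]
grip_width: 0.0442
```

```bash
python3 - <<'E'
from h import *
b=np.array([.5485,-.162]);y=np.array([.4918,.1387]); m=(b+y)/2; d=y-b; yaw=np.arctan2(-d[0],d[1]); print(m,yaw,np.degrees(yaw))
plan(*m,.165,yaw)
E
```

```text
[ 0.52015 -0.01165] 0.18637177875887234 10.678316343229309
t 18.05 tcp [0.5964 0.3211 0.0529] jaw 15.8 tilt -1.0 q [ 0.33  0.83  1.42 -0.    0.89  0.05] w 0.0442
SHIFT [-118.3 -164.   299.3] dist 361 TURN 5.2
```

>>> {"method": "move_arm", "body": {
  "commands": [
    [1,-40,0,0,0],
    [1,-80,0,0,0],
    [1,-115,0,20,0],
    [1,-118,-30,55,2],
    [1,-118,-50,90,5],
    [1,-118,-70,125,5],
    [1,-118,-90,160,5],
    [1,-118,-110,195,5]
  ]
}}

```text
time: 18.72
position: [0.5414, 0.1018, 0.1698]
tool_rot: [0.45, 0.546, -0.451, 0.545]
ft_force: [0.8, 0.7, -3.4]
grip_width: 0.0437
```

```bash
python3 - <<'E'
from h import *
plan(.5202,-.0117,.165,.1864)
E
```

```text
t 18.72 tcp [0.5414 0.1018 0.1698] jaw 10.9 tilt -1.0 q [-0.02  0.54  1.69 -0.    0.92 -0.21] w 0.0437
SHIFT [ -1.2 -42.3 107.4] dist 115 TURN 0.2
```

>>> {"method": "move_arm", "body": {
  "commands": [
    [1,0,-42,104,0.2],
    [1,0,-42,104,0.2],
    [1,0,-42,104,0.2],
    [1,0,-42,104,0.2],
    [1,20,-42,104,0.2],
    [1,50,-42,104,0.2],
    [1,80,-42,104,0.2],
    [1,80,-42,104,0.2]
  ]
}}

```text
time: 19.38
position: [0.5175, -0.0058, 0.0854]
tool_rot: [0.45, 0.548, -0.454, 0.54]
ft_force: [-1.9, 0.6, -3.2]
grip_width: 0.0438
```

>>> {"method": "move_arm", "body": {
  "commands": [
    [1,0,0,0,0],
    [1,0,0,0,0]
  ]
}}

```text
time: 19.55
position: [0.5221, -0.0065, 0.091]
tool_rot: [0.451, 0.544, -0.451, 0.544]
ft_force: [0.9, 0.0, -3.4]
grip_width: 0.0436
```

```bash
python3 - <<'E'
from h import *
plan(.5202,-.0117,.0475,.1864)
E
```

```text
t 19.55 tcp [ 0.5221 -0.0065  0.091 ] jaw 10.7 tilt -1.0 q [-0.23  0.64  1.82  0.    0.69 -0.41] w 0.0436
SHIFT [37.5 -2.9  4.8] dist 38 TURN -0.0
```

>>> {"method": "move_arm", "body": {
  "commands": [
    [1,10,-3,5,0],
    [1,22,-3,5,0],
    [1,31,-3,5,0],
    [1,35,-3,5,0],
    [1,35,-3,5,0],
    [1,35,-3,5,0]
  ]
}}

```text
time: 20.05
position: [0.5201, -0.0121, 0.056]
tool_rot: [0.452, 0.544, -0.451, 0.545]
ft_force: [-0.2, -0.7, -3.1]
grip_width: 0.0437
```

```bash
python3 - <<'E'
from h import *
plan(.5202,-.0117,.047,.1864);print(robot.get_obs()['ft_force'])
E
```

```text
t 20.05 tcp [ 0.5201 -0.0121  0.056 ] jaw 10.7 tilt -1.0 q [-0.24  0.7   1.84  0.    0.6  -0.42] w 0.0437
SHIFT [ 3.   0.2 -0.4] dist 3 TURN -0.0
[-0.18722214 -0.68484298 -3.14170765]
```

>>> {"method": "move_arm", "body": {
  "commands": [
    [1,2,0,0,0],
    [1,3.5,0,0,0],
    [1,3.5,0,0,0],
    [-1,3.5,0,0,0],
    [-1,3.5,0,0,0],
    [-1,3.5,0,0,0],
    [-1,3.5,0,0,0],
    [-1,3.5,0,0,0]
  ]
}}

```text
time: 20.72
position: [0.5197, -0.0123, 0.0519]
tool_rot: [0.452, 0.544, -0.451, 0.544]
ft_force: [0.2, 0.7, -0.4]
grip_width: 0.0695
```

>>> {"method": "move_arm", "body": {
  "commands": [
    [-1,-30,0,0,0],
    [-1,-70,0,0,0],
    [-1,-110,0,0,0],
    [-1,-150,0,0,0],
    [-1,-150,0,15,0],
    [-1,-150,0,15,0],
    [-1,-150,0,15,0]
  ]
}}

```text
time: 21.3
position: [0.522, -0.0271, 0.2019]
tool_rot: [0.452, 0.544, -0.452, 0.544]
ft_force: [-0.0, 0.2, -0.3]
grip_width: 0.0868
```

```bash
python3 - <<'E'
from h import *
c,_=look('valve',(.52,-.012),yaws=(.187,),pic='w10')
plan(.678,.163,.20)
E
```

```text
expect px [[324. 215.]] found [(0.58, [294.1, 167.9, 351.5, 266.5], 4943)]
valve [ 0.0413  0.5195 -0.0123  0.1743]
t 21.4 tcp [ 0.5209 -0.0264  0.2004] jaw 10.6 tilt -1.0 q [-0.27  0.46  1.74  0.    0.95 -0.45] w 0.087
SHIFT [  -5.9  189.3 -157.2] dist 246 TURN 0
```

View pics/w10.png

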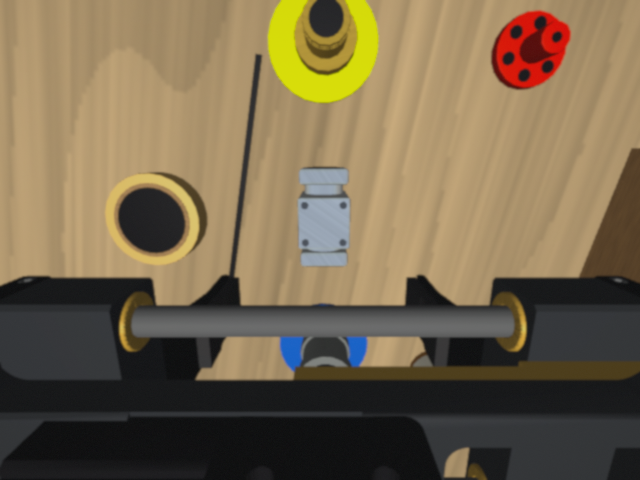

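>>> {"method": "move_arm", "body": {
  "commands": [
    [-1,0,160,-155,90],
    [-1,0,160,-155,90],
    [-1,0,160,-155,90],
    [-1,0,160,-155,90],
    [-1,0,160,-155,90],
    [-1,0,160,-155,90],
    [-1,0,160,-155,90],
    [-1,0,160,-155,90]
  ]
}}

```text
time: 22.07
position: [0.65, 0.1574, 0.1987]
tool_rot: [-0.653, -0.267, 0.656, -0.266]
ft_force: [-0.6, -0.7, 0.3]
grip_width: 0.0868
```

```bash
python3 - <<'E'
from h import *
plan(.662,.163,.20,np.radians(100.6))
E
```

```text
t 22.07 tcp [0.65   0.1574 0.1987] jaw -45.7 tilt -1.0 q [0.07 0.64 1.36 0.   1.15 0.87] w 0.0868
SHIFT [ -7.4   4.3 -12.5] dist 15 TURN 33.7
```

>>> {"method": "move_arm", "body": {
  "commands": [
    [-1,-5,4,-12,33.7],
    [-1,-5,4,-12,33.7],
    [-1,-5,4,-12,33.7],
    [-1,-5,4,-12,33.7],
    [-1,-5,4,-12,33.7],
    [-1,-5,4,-12,33.7],
    [-1,-5,4,-12,33.7]
  ]
}}

```text
time: 22.65
position: [0.6611, 0.1608, 0.2047]
tool_rot: [-0.702, -0.068, 0.705, -0.067]
ft_force: [0.7, -0.1, 0.8]
grip_width: 0.0866
```

```bash
python3 - <<'E'
from h import *
c,_=look('handwheel',(.676,.163),pic='w11')
plan(.6755,.1627,.034)
E
```

```text
expect px [[323. 213.]] found [(0.98, [291.5, 181.2, 352.5, 245.8], 2875)]
handwheel [0.0613 0.6729 0.1644 0.    ]
t 22.75 tcp [0.6617 0.1607 0.2056] jaw -79.1 tilt -1.0 q [0.07 0.65 1.32 0.   1.18 1.45] w 0.0868
SHIFT [165.5   0.7 -14.4] dist 166 TURN 0
```

View pics/w11.png

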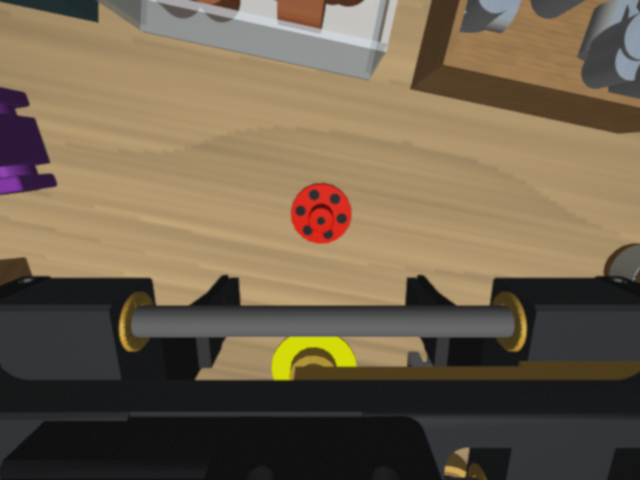

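>>> {"method": "move_arm", "body": {
  "commands": [
    [-1,30,-1,-13,0],
    [-1,70,-1,-13,0],
    [-1,110,-1,-13,0],
    [-1,145,-1,-13,0],
    [-1,164,-1,-13,0],
    [-1,164,-1,-13,0],
    [1,164,-1,-13,0],
    [1,164,-1,-13,0]
  ],
  "newtons": 15
}}

```text
time: 23.42
position: [0.6763, 0.1641, 0.0444]
tool_rot: [0.705, 0.067, -0.703, 0.067]
ft_force: [0.8, 0.4, 1.0]
grip_width: 0.0799
```

>>> {"method": "move_arm", "body": {
  "commands": [
    [1,0,0,0,0],
    [1,0,0,0,0],
    [1,0,0,0,0],
    [1,0,0,0,0],
    [1,0,0,0,0],
    [1,0,0,0,0],
    [1,0,0,0,0],
    [1,0,0,0,0]
  ]
}}

```text
time: 24.08
position: [0.6749, 0.1639, 0.0429]
tool_rot: [-0.704, -0.067, 0.704, -0.067]
ft_force: [0.7, 0.7, -0.0]
grip_width: 0.0281
```

```bash
python3 - <<'E'
from h import *
plan(.52,-.012,.17,np.radians(100.7))
E
```

```text
t 24.08 tcp [0.6749 0.1639 0.0429] jaw -79.2 tilt -1.0 q [0.08 0.87 1.37 0.   0.91 1.46] w 0.0281
SHIFT [-133.1  143.7  185.1] dist 270 TURN 0.1
```

>>> {"method": "move_arm", "body": {
  "commands": [
    [1,0,0,0,0],
    [1,0,0,0,0],
    [1,-40,0,0,0],
    [1,-80,0,0,0],
    [1,-120,10,10,0],
    [1,-133,40,45,0],
    [1,-133,65,80,0],
    [1,-133,90,115,0]
  ]
}}

```text
time: 24.75
position: [0.5853, 0.0597, 0.1776]
tool_rot: [0.705, 0.067, -0.702, 0.067]
ft_force: [0.6, -1.2, -0.9]
grip_width: 0.0234
```

```bash
python3 - <<'E'
from h import *
plan(.52,-.012,.17,np.radians(100.7))
E
```

```text
t 24.75 tcp [0.5853 0.0597 0.1776] jaw -79.1 tilt -1.0 q [-0.09  0.56  1.6  -0.    0.98  1.29] w 0.0234
SHIFT [ 1.4 58.1 77.7] dist 97 TURN 0.2
```

>>> {"method": "move_arm", "body": {
  "commands": [
    [1,0,30,35,0.2],
    [1,0,57,70,0.2],
    [1,0,57,73,0.2],
    [1,0,57,73,0.2],
    [1,0,57,73,0.2],
    [1,0,57,73,0.2]
  ]
}}

```text
time: 25.25
position: [0.5256, -0.0087, 0.1761]
tool_rot: [0.705, 0.065, -0.703, 0.066]
ft_force: [1.5, -0.1, -0.9]
grip_width: 0.0234
```

```bash
python3 - <<'E'
from h import *
plan(.52,-.012,.104,np.radians(100.7))
c=cam('wrist'); save(c,'w12')
E
```

```text
t 25.25 tcp [ 0.5256 -0.0087  0.1761] jaw -79.4 tilt -1.0 q [-0.23  0.5   1.75  0.    0.89  1.16] w 0.0234
SHIFT [66.1  2.2  6.3] dist 66 TURN -0.1
```

View pics/w12.png

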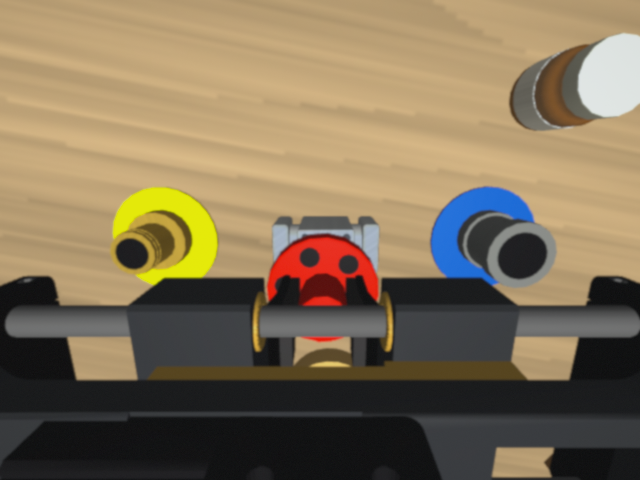

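>>> {"method": "move_arm", "body": {
  "commands": [
    [1,20,2,6,0],
    [1,40,2,6,0],
    [1,55,2,6,0],
    [1,62,2,6,0],
    [1,64,2,6,0],
    [1,64,2,6,0],
    [1,64,2,6,0]
  ]
}}

```text
time: 25.88
position: [0.5194, -0.0119, 0.1123]
tool_rot: [0.705, 0.065, -0.704, 0.066]
ft_force: [0.1, 0.1, -0.2]
grip_width: 0.0236
```

```bash
python3 - <<'E'
from h import *
plan(.52,-.012,.101,np.radians(100.7)); print(robot.get_obs()['ft_force'])
for n in('scene','side'): 
    c=cam(n); p=proj(c,[[.52,-.012,.07]])[0]; im=c['image']; u,v=p.astype(int); c['image']=cv2.resize(im[v-60:v+60,u-80:u+80],None,fx=5,fy=5,interpolation=3); save(c,'z'+n)
E
```

```text
t 25.88 tcp [ 0.5194 -0.0119  0.1123] jaw -79.4 tilt -1.0 q [-0.24  0.6   1.81  0.    0.73  1.15] w 0.0236
SHIFT [ 5.3  0.2 -0.5] dist 5 TURN -0.1
[ 0.11172144  0.06359622 -0.15100644]
```

View pics/zscene.png

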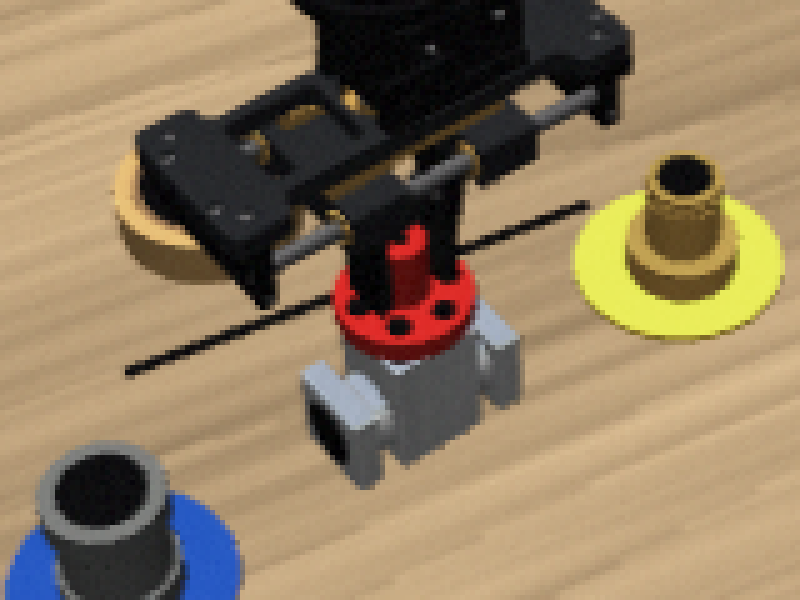

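View pics/zside.png

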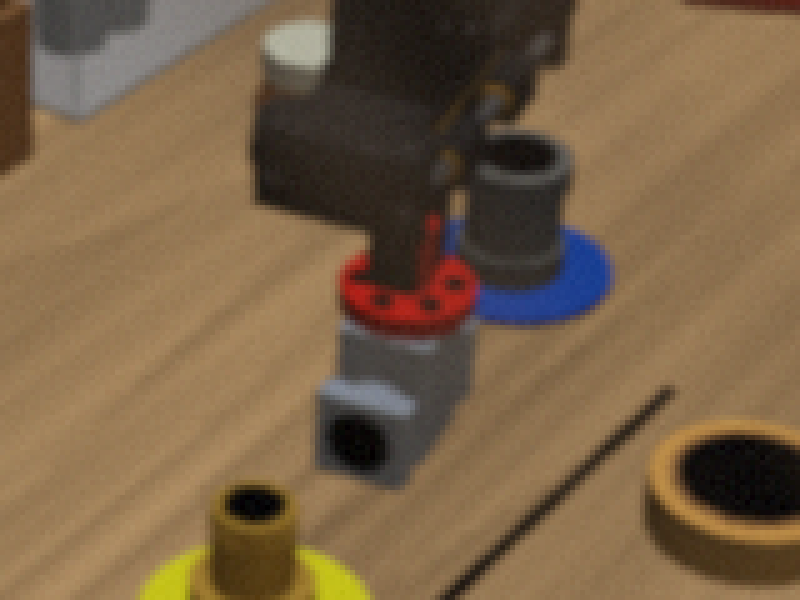

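>>> {"method": "move_arm", "body": {
  "commands": [
    [1,2,0,0,0],
    [1,4,0,0,0],
    [1,5,0,0,0],
    [1,5,0,0,0],
    [1,5,0,0,0]
  ]
}}

```text
time: 26.4
position: [0.5185, -0.0123, 0.1068]
tool_rot: [-0.704, -0.065, 0.704, -0.065]
ft_force: [-0.5, -0.0, -0.8]
grip_width: 0.0234
```

```bash
python3 - <<'E'
from h import *
plan(.52,-.012,.101,np.radians(100.7)); print(robot.get_obs()['ft_force'])
E
```

```text
t 26.4 tcp [ 0.5185 -0.0123  0.1068] jaw -79.4 tilt -1.0 q [-0.24  0.61  1.82  0.    0.72  1.15] w 0.0234
SHIFT [-0.2  0.  -1.5] dist 2 TURN -0.1
[-0.47014093 -0.03038345 -0.76140843]
```

>>> {"method": "move_arm", "body": {
  "commands": [
    [1,0.7,0,-1,0],
    [1,0.7,0,-1,0],
    [-1,0.7,0,-1,0],
    [-1,0.7,0,-1,0],
    [-1,0.7,0,-1,0],
    [-1,0.7,0,-1,0],
    [-1,0.7,0,-1,0],
    [-1,0.7,0,-1,0]
  ]
}}

```text
time: 27.07
position: [0.5195, -0.012, 0.106]
tool_rot: [-0.704, -0.065, 0.704, -0.065]
ft_force: [0.4, 0.5, -0.1]
grip_width: 0.0559
```

>>> {"method": "move_arm", "body": {
  "commands": [
    [-1,-30,0,0,0],
    [-1,-70,0,0,0],
    [-1,-110,0,0,0],
    [-1,-110,0,25,0],
    [-1,-110,0,25,0],
    [-1,-110,0,25,0]
  ]
}}

```text
time: 27.57
position: [0.4939, -0.0164, 0.2162]
tool_rot: [-0.704, -0.065, 0.704, -0.065]
ft_force: [0.2, 0.3, -0.0]
grip_width: 0.0862
```

```bash
python3 - <<'E'
from h import *
c,_=look('handwheel',(.52,-.012),z=.064,pic='w13')
for n in('scene','side'):
    c=cam(n)
    for k,z in(('handwheel',.064),('valve',0)):
        rr=robot.regions_of(c,k)[:2]
        rr=[r for r in rr if np.linalg.norm(proj(c,[[.52,-.012,z+.02]])[0]-np.array([(r['bbox'][0]+r['bbox'][2])/2,(r['bbox'][1]+r['bbox'][3])/2]))<25]
        if rr: print(n,k,np.round(fit(k,[(c,rr[0]['pixels'])],(.52,-.012),z,(.187,)),4))
    save(c,'q'+n)
plan(.4445,-.3467,.17,np.radians(90)+.19)
E
```

```text
expect px [[323. 210.]] found [(0.69, [285.1, 172.8, 358.3, 247.3], 4091)]
handwheel [ 0.0543  0.5165 -0.0129  0.    ]
scene handwheel [ 0.1276  0.5206 -0.0115  0.187 ]
scene valve [ 0.3893  0.5245 -0.0086  0.1851]
side handwheel [ 0.0986  0.5178 -0.0137  0.187 ]
side valve [ 0.3263  0.5172 -0.0073  0.222 ]
t 27.97 tcp [ 0.4951 -0.0165  0.2154] jaw -79.4 tilt -1.0 q [-0.26  0.4   1.79  0.    0.96  1.13] w 0.087
SHIFT [ 39.3 315.2 110.5] dist 336 TURN -0.3
```

View pics/w13.png

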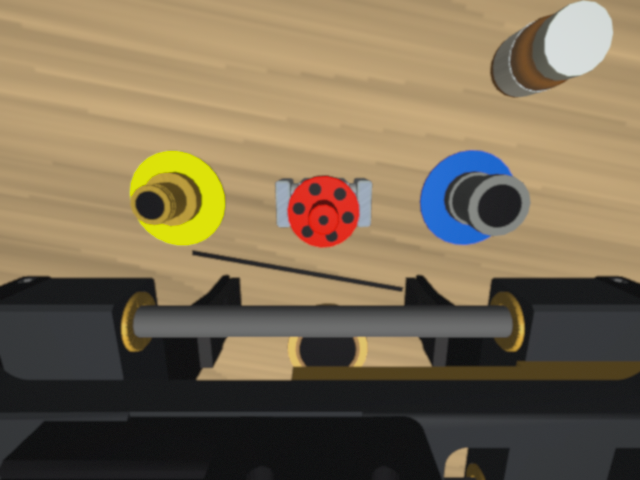

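>>> {"method": "move_arm", "body": {
  "commands": [
    [-1,10,315,123,0],
    [-1,10,315,123,0],
    [-1,10,315,123,0],
    [-1,10,315,123,0],
    [-1,10,315,123,0],
    [-1,10,315,123,0],
    [-1,10,315,123,0],
    [-1,10,315,123,0]
  ]
}}

```text
time: 28.63
position: [0.4322, -0.346, 0.2059]
tool_rot: [-0.704, -0.065, 0.704, -0.065]
ft_force: [1.1, 0.3, 0.2]
grip_width: 0.0871
```

>>> {"method": "move_arm", "body": {
  "commands": [
    [-1,0,15,0,0],
    [-1,0,15,0,0],
    [-1,0,15,0,0]
  ]
}}

```text
time: 28.88
position: [0.4353, -0.3592, 0.2056]
tool_rot: [-0.704, -0.065, 0.704, -0.064]
ft_force: [-0.0, 0.6, -0.6]
grip_width: 0.087
```

```bash
python3 - <<'E'
from h import *
c,_=look('seal_carton',(.4445,-.3467),yaws=(-.2,.19,.4),pic='w14')
f=fit('seal_carton',[(c,_[0]['pixels'])],(.4445,-.347),0,(.19,)) if _ else (0,.4445,-.3467,.19)
print(f)
m=render(c,'seal_carton',f[1],f[2],0,f[3],1)
im=c['image'].copy(); ct,_=cv2.findContours(m,0,1); cv2.drawContours(im,ct,-1,(255,0,0),1); c['image']=im; save(c,'w14b')
plan(f[1],f[2],.026,f[3]+np.pi/2)
E
```

```text
expect px [[311. 217.]] found [(0.94, [282.0, 192.5, 342.1, 243.3], 2774)]
seal_carton [ 0.0682  0.444  -0.3474  0.1199]
(np.float64(0.06959584101962102), np.float64(0.44382966841660365), np.float64(-0.34708395316471374), np.float64(0.11948633403464005))
t 28.98 tcp [ 0.4354 -0.357   0.2057] jaw -79.4 tilt -1.0 q [-0.89  0.5   1.63  0.    1.01  0.5 ] w 0.0874
SHIFT [173.7  -7.7 -10.3] dist 174 TURN 3.8
```

View pics/w14b.png

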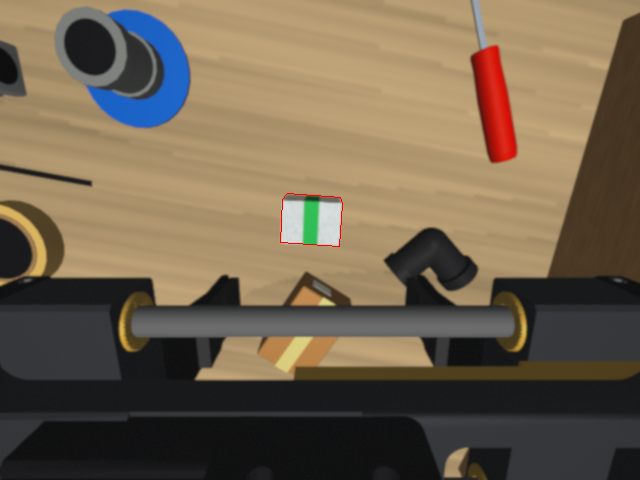

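>>> {"method": "move_arm", "body": {
  "commands": [
    [-1,30,-8,-10,3.5],
    [-1,70,-8,-10,3.5],
    [-1,110,-8,-10,3.5],
    [-1,140,-8,-10,3.5],
    [-1,160,-8,-10,3.5],
    [-1,167,-8,-10,3.5],
    [-1,167,-8,-10,3.5],
    [1,167,-8,-10,3.5]
  ],
  "newtons": 15
}}

```text
time: 29.65
position: [0.4446, -0.3483, 0.0399]
tool_rot: [0.706, 0.044, -0.706, 0.044]
ft_force: [0.4, -0.7, -0.8]
grip_width: 0.0846
```

>>> {"method": "move_arm", "body": {
  "commands": [
    [1,0,0,0,0],
    [1,0,0,0,0],
    [1,0,0,0,0],
    [1,0,0,0,0],
    [1,0,0,0,0],
    [1,0,0,0,0],
    [1,0,0,0,0]
  ]
}}

```text
time: 30.23
position: [0.4441, -0.349, 0.04]
tool_rot: [0.706, 0.044, -0.706, 0.044]
ft_force: [-0.6, 1.7, 7.5]
grip_width: 0.054
```

```bash
python3 - <<'E'
from h import *
n=np.array([np.cos(.1864),np.sin(.1864)]); t=np.array([.5197,-.0122])+n*.080; print(t)
plan(*t,.19,.1864+np.pi/2)
E
```

```text
[0.59831422 0.0026258 ]
t 30.23 tcp [ 0.4441 -0.349   0.04  ] jaw -82.9 tilt -1.0 q [-0.86  0.76  1.73  0.    0.66  0.58] w 0.054
SHIFT [-156.  -329.9 -196.5] dist 414 TURN -3.6
```

>>> {"method": "move_arm", "body": {
  "commands": [
    [1,-40,0,0,0],
    [1,-80,0,0,0],
    [1,-120,0,0,0],
    [1,-150,-20,-10,-3.6],
    [1,-156,-55,-30,-3.6],
    [1,-156,-90,-50,-3.6],
    [1,-156,-125,-70,-3.6],
    [1,-156,-160,-90,-3.6]
  ]
}}

```text
time: 30.9
position: [0.5138, -0.1778, 0.1955]
tool_rot: [0.704, 0.065, -0.704, 0.066]
ft_force: [1.5, -1.0, -1.7]
grip_width: 0.0536
```

```bash
python3 - <<'E'
from h import *
plan(.5983,.0026,.19,.1864+np.pi/2); print(robot.get_obs()['ft_force'])
E
```

```text
t 30.9 tcp [ 0.5138 -0.1778  0.1955] jaw -79.4 tilt -1.0 q [-0.54  0.49  1.69 -0.    0.96  0.85] w 0.0536
SHIFT [  -0.5 -161.7 -116.4] dist 199 TURN -0.0
[ 1.4767973  -1.04661347 -1.65796815]
```

>>> {"method": "move_arm", "body": {
  "commands": [
    [1,0,-35,-26,0],
    [1,0,-70,-52,0],
    [1,0,-105,-78,0],
    [1,0,-140,-104,0],
    [1,0,-158,-114,0],
    [1,0,-158,-114,0],
    [1,0,-158,-114,0],
    [1,0,-158,-114,0]
  ]
}}

```text
time: 31.57
position: [0.5956, -0.003, 0.1948]
tool_rot: [-0.704, -0.066, 0.705, -0.066]
ft_force: [0.1, -0.2, -0.5]
grip_width: 0.0536
```

```bash
python3 - <<'E'
from h import *
plan(.5983,.0026,.034,.1864+np.pi/2); print(robot.get_obs()['ft_force'])
c=cam('wrist'); save(c,'w15')
for n in('scene','side'): 
    c=cam(n); p=proj(c,[[.58,-.012,.1]])[0]; im=c['image']; u,v=p.astype(int); c['image']=cv2.resize(im[v-60:v+60,u-80:u+80],None,fx=5,fy=5,interpolation=3); save(c,'y'+n)
E
```

```text
t 31.57 tcp [ 0.5956 -0.003   0.1948] jaw -79.3 tilt -1.0 q [-0.19  0.55  1.56 -0.    1.03  1.19] w 0.0536
SHIFT [154.7  -5.   -3.9] dist 155 TURN 0.0
[ 0.0730859  -0.16783092 -0.49818046]
```

View pics/w15.png

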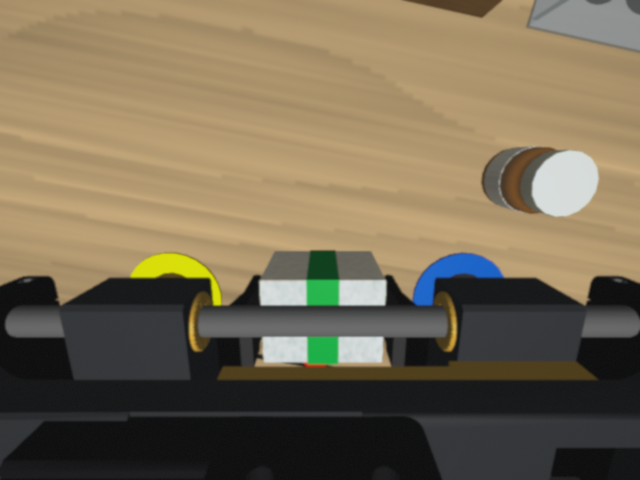

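View pics/yscene.png

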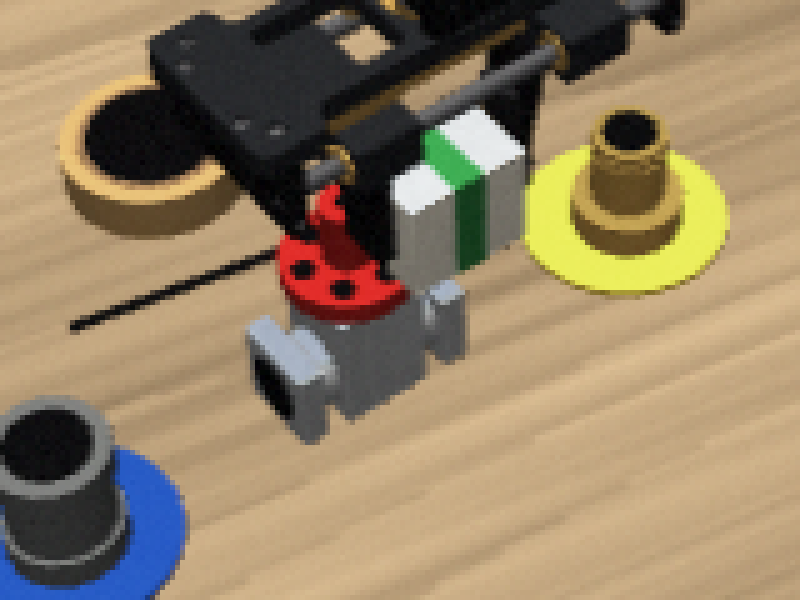

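View pics/yside.png

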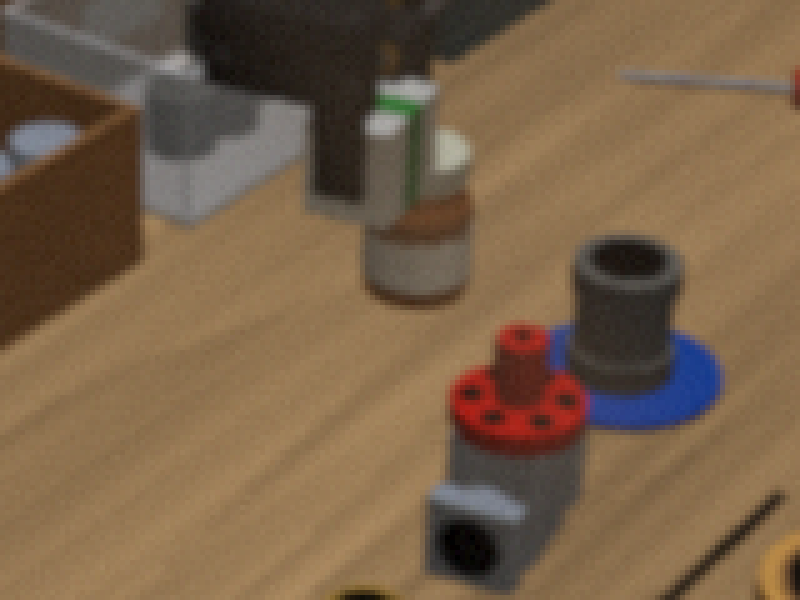

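>>> {"method": "move_arm", "body": {
  "commands": [
    [1,15,-5,-4,0],
    [1,50,-5,-4,0],
    [1,85,-5,-4,0],
    [1,120,-5,-4,0],
    [1,142,-5,-4,0],
    [1,151,-5,-4,0],
    [1,151,-5,-4,0],
    [1,151,-5,-4,0]
  ]
}}

```text
time: 32.38
position: [0.5998, 0.002, 0.0447]
tool_rot: [0.704, 0.065, -0.704, 0.066]
ft_force: [-0.7, 0.1, -0.7]
grip_width: 0.0538
```

```bash
python3 - <<'E'
from h import *
plan(.5983,.0026,.034,.1864+np.pi/2); print(robot.get_obs()['ft_force'])
E
```

```text
t 32.38 tcp [0.5998 0.002  0.0447] jaw -79.4 tilt -1.0 q [-0.18  0.78  1.63 -0.    0.73  1.2 ] w 0.0538
SHIFT [ 4.7 -0.9  1.4] dist 5 TURN -0.1
[-0.70791019  0.12071652 -0.70478297]
```

>>> {"method": "move_arm", "body": {
  "commands": [
    [1,2,-1,0,0],
    [1,4,-1,0,0],
    [1,5,-1,0,0],
    [1,5,-1,0,0],
    [1,5,-1,0,0]
  ]
}}

```text
time: 32.8
position: [0.5994, 0.004, 0.04]
tool_rot: [0.704, 0.066, -0.704, 0.066]
ft_force: [0.4, -0.0, 1.5]
grip_width: 0.0538
```

```bash
python3 - <<'E'
from h import *
plan(.5983,.0026,.034,.1864+np.pi/2); print(robot.get_obs()['ft_force'])
E
```

```text
t 32.8 tcp [0.5994 0.004  0.04  ] jaw -79.3 tilt -1.0 q [-0.18  0.79  1.63  0.    0.72  1.2 ] w 0.0538
SHIFT [0.  1.2 1.4] dist 2 TURN 0.0
[ 0.39651635 -0.00469187  1.53062794]
```

Contact; release, rise straight up, then back off away from the layout.

>>> {"method": "move_arm", "body": {
  "commands": [
    [-1,0,0,0,0],
    [-1,0,0,0,0],
    [-1,0,0,0,0],
    [-1,0,0,0,0],
    [-1,0,0,0,0],
    [-1,-30,0,0,0],
    [-1,-70,0,0,0],
    [-1,-110,0,0,0]
  ]
}}

```text
time: 33.47
position: [0.5979, 0.0041, 0.1491]
tool_rot: [-0.703, -0.066, 0.705, -0.065]
ft_force: [0.9, 0.5, 0.2]
grip_width: 0.0862
```

>>> {"method": "move_arm", "body": {
  "commands": [
    [-1,-40,0,0,0],
    [-1,-80,0,40,0],
    [-1,-110,0,80,0],
    [-1,-110,0,110,0],
    [-1,-110,0,110,0],
    [-1,-110,0,110,0]
  ]
}}

```text
time: 33.97
position: [0.4885, -0.0164, 0.2604]
tool_rot: [0.704, 0.065, -0.704, 0.066]
ft_force: [-0.4, 0.3, -0.2]
grip_width: 0.0871
```

```bash
python3 - <<'E'
from h import *
c,_=look('seal_carton',(.5993,.003),yaws=(.187,),pic='w16')
for k,g,z in(('coupling',(.549,-.162),.004),('reducer',(.492,.139),.004),('valve',(.52,-.012),0),('handwheel',(.52,-.012),.064)):
    rr=robot.regions_of(c,k)
    if rr: print(k,np.round(fit(k,[(c,rr[0]['pixels'])],g,z,(.187,)),4))
for n in('scene','side'): c=cam(n); save(c,'f'+n)
plan(.5983,.0026,.034,.1864+np.pi/2)
E
```

```text
expect px [[323. 114.]] found [(0.62, [296.3, 87.5, 349.2, 133.4], 2469)]
seal_carton [0.0386 0.5982 0.0033 0.2009]
coupling [ 0.048   0.549  -0.1612  0.187 ]
reducer [0.0466 0.4927 0.1372 0.187 ]
valve [ 0.7103  0.52   -0.012   0.187 ]
handwheel [ 0.0418  0.5168 -0.0128  0.187 ]
t 34.37 tcp [ 0.4917 -0.0164  0.2584] jaw -79.3 tilt -1.0 q [-0.26  0.33  1.75  0.    1.06  1.12] w 0.0873
SHIFT [ 218.3    1.3 -108.5] dist 244 TURN 0.0
```

View pics/w16.png

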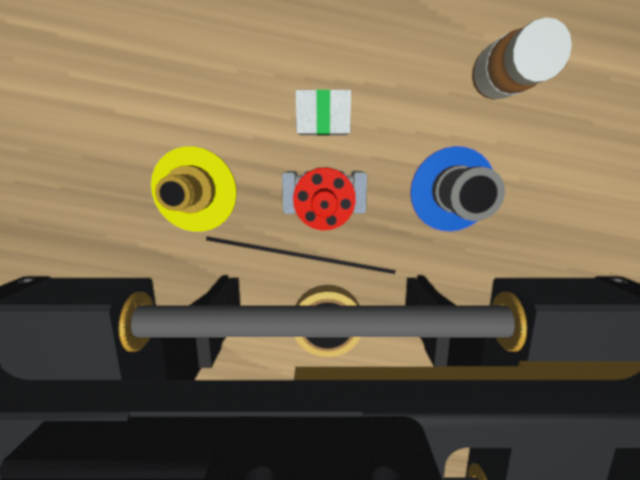

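View pics/fscene.png

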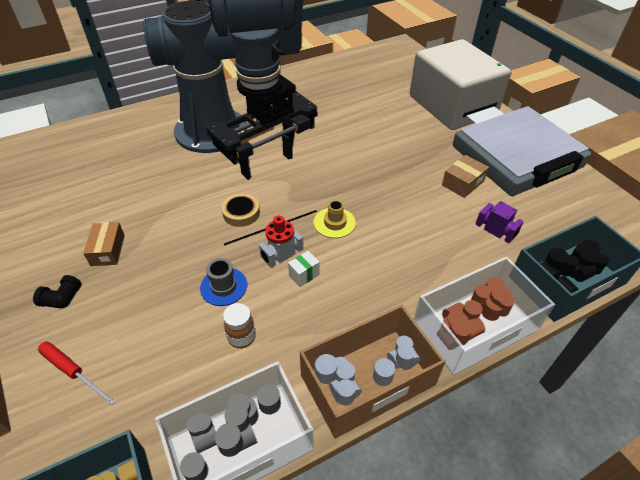

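View pics/fside.png

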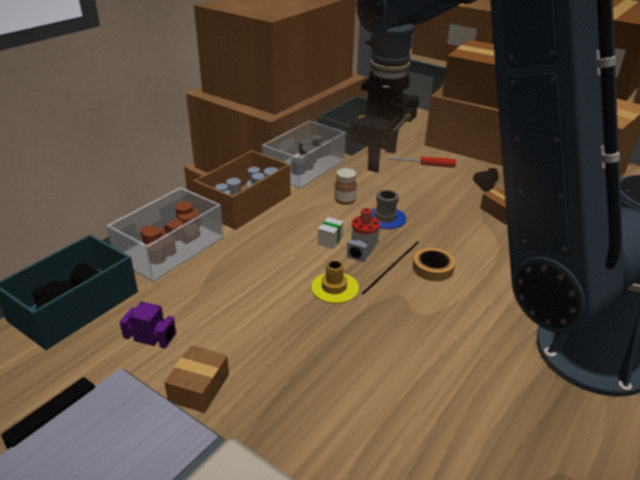

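The pictures show everything in place: reducer on yellow at (190,188), valve with wheel at (325,196), coupling on blue at (455,190), carton behind at (323,112), and the jar unmoved. I'm handing in.

```bash
python3 - <<'E'
from rig import robot
print(robot.hand_in(), robot.get_obs()['time'])
E
```

```text
the job is handed in; nothing more can be done
the job is handed in; nothing more can be done
```

The valve kit is laid out in flow order and handed in at about 34 s of the 138 s allowed.

I did the steps in the order asked:
- **Coupling:** standing on the blue disc.
- **Reducer:** wide end down on the yellow disc.
- **Valve:** midway between the discs, turned about 10.7° so its ports face them.
- **Handwheel:** knob up on top of the valve.
- **Carton:** upright squarely behind the valve, about 38 mm clear.

My last checks from the wrist camera:
- **Coupling and reducer:** both measured within about 2–3 mm of their disc centres.
- **Valve:** measured within 1 mm and 0.7° of its target before the handwheel went on. With the wheel covering it, the later fits were poor and no use as a check.
- **Handwheel:** the cameras put it 1–3 mm from the valve's centre. They disagree with each other by about 4 mm, so I judged the centring partly by eye.
- **Carton:** within 1 mm and 1° of its intended place.
- **Jar:** left alone. It looks unmoved in the pictures; I did not measure it again.

The arm was clear of everything with the gripper open at hand-in. The highest outside force I read was about 7.5 N, while closing on the carton; I did not find out why, but the lift was normal.

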